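Park the tattoo machine on the equipment rail

TASK

Lift the hanger with the tattoo machine off its small rest stand, hook it over the open half of the long equipment rail with its handle towards the robot, then slide it along the rail, under the power unit, until its hook is centred on the pointed pin, and let go so that it hangs there still. Do not let the hanger or its machine touch the table, do not bump the power unit, and leave everything else standing where it is.

Things in the scene. Friction and masses are not known exactly. Their poses are not given: they have to be found in the camera images.
- hanger: Rigid hanger, about 0.17 kg: aluminium plate hook 30 mm wide (y), open below, with a black pen-style tattoo machine and a black handle fixed to it. Origin: middle of the underside of the hook's roof (5 mm thick), which sits on a rail's top. z up, y along the rail, -x towards handle and machine. Slot 13 mm wide (x +-6.5) at the roof. Starts hung on the rest stand, long leg against its bar
- lip (a point): on the hanger, tip of the hook's short leg (+x side), 43 mm below the hanger's origin and 15 mm (inner face) to +x. The leg, 5 mm thick, is straight for 12 mm below the roof (inner face x = +6.5), then flares outwards at 20 degrees, so the slot is some 22 mm wide at its mouth (x = -6.5 to +15). Axes as the hanger's
- machine_tip (a point): on the hanger, lowest tip of the machine, 125 mm below the hanger's origin and 34 mm to -x. The machine is 28 mm in diameter, upright, its top 18 mm below the origin's height; the hook's long leg, 5 mm thick at x = -11.5 to -6.5 mm, reaches 77 mm below the origin. Axes as the hanger's
- handle (a point): on the hanger, a point on the centre line of its handle, 48 mm to -x and 32 mm above its origin: a good grip, fingers closing along y. The handle is a straight bar 12 mm wide (y), 18 mm high in section, 66 mm long, from x = -11, z = 0 mm out and up at 41 degrees above level to x = -61, z = +43 mm. Axes as the hanger's
- stand: rest stand, fixed: a 100 x 100 x 10 mm base plate, a post 22 mm wide, and on it a flat steel bar 10 mm thick (x), 25 mm high and 60 mm long (y) with its top 170 mm above the table. Origin: centre of the underside of the base; x across the bar, away from the hanger's handle
- rail_top (a point): middle of the top edge of the long equipment rail, fixed: a flat steel bar 10 mm thick (x), 25 mm high, 320 mm long (y), its top 200 mm above the table, carried at each end by a 10 x 16 mm post straight below it (y = +-150 mm). y along the rail, z up, -x the side facing the robot
- unit: grey power unit, fixed on a bridge stand over one half of the rail (either half): its box spans 120 mm along the rail, x = -35 to +45 mm across it, 250 to 320 mm above the table. Legs 10 mm square at x = +40, y = +-54 mm. Origin: on the table, on the rail's centre line, 75 mm along from the rail's middle; axes as the rail's
- unit_edge (a point): middle of the power unit's lower edge facing the robot, 50 mm above the rail's top and 35 mm to -x of it. There is no height below to hook the hanger on, nor room for an upright gripper at the handle; a tool leaning back 30 to 40 degrees towards the robot passes in front. Axes as the rail's
- mark: slim steel pin, fixed, 8 mm in diameter, 155 mm tall, with a pointed top and a round foot, standing 60 mm beyond the rail (its +x side), below and behind the power unit: the mark. Origin: centre of the foot on the table; axes parallel to the rail's. The hanger belongs where its origin has the same position along the rail (y) as the pin
- tray: low steel tray with ink caps, fixed, 100 x 120 mm, at most 18 mm high, on the table under the open half of the rail. Origin: centre of the underside
- wash_bottle: white wash bottle with a bent blue spout, 68 mm in diameter, 215 mm tall. Origin: centre of the underside
- ink_a: small black ink bottle, 36 mm in diameter, 100 mm tall. Origin: centre of the underside
- ink_b: small grey ink bottle, 36 mm in diameter, 85 mm tall. Origin: centre of the underside
- tape: flat roll of tape lying on its side, 90 mm in diameter, 24 mm high. Origin: centre of the underside
- jar: low white jar, 56 mm in diameter, 45 mm tall. Origin: centre of the underside
There are look-alikes about, which are no part of the job. Leave any orange or purple look-alike of the hanger alone.

How it is judged:
By the outcome, as a careful person would: the job done as asked, in the order asked, and still so for the second after the job is handed in, with the robot touching nothing.
It also fails if it takes over 54 s, if anything falls off the work surface, if the arm or the gripper's body presses on something with over 40 N, if the wrist force passes 120 N, or if a joint passes its speed limit or range.

ROBOT

A 6-joint arm with a two-finger parallel gripper is mounted at the origin on the work surface. World frame = base frame: x ahead of the robot, y to its left, z up, the work surface at z = 0. Lengths are in mm, angles in rad, forces in N, time in s.
With the tool pointing down it reaches from about 350 to 775 mm from the base axis. Payload 7.3 kg.
Tool frame: the origin (TCP) lies midway between the tips of the shut fingers; the grasp point (between the pads) lies 19 mm behind it (grip_depth is the distance from the TCP to the grasp point, in mm); z points along the fingers, y is the direction in which the jaws open and shut (so a half turn about z gives the same grasp; the last joint's range is limited). The gripper opens to 92 mm and grips with 3 to 60 N. Pads are 19 mm wide; open, the fingers measure 130 mm over their backs; the gripper's body (75 mm by 190 mm) begins 47 mm behind the grasp point.
Start: joints at [-0.146, 0.342, 1.524, -0, 1.275, -0.146], TCP at [525.022, 0.019, 190.941] pointing down, gripper open.
Joint ranges: [-2.53, 2.53], [-0.77, 2.02], [0.04, 2.7], [-1, 4.14], [0.28, 2.66], [-3.11, 3.11]. Speed limits (rad/s): [2.57, 2.57, 3.14, 3.14, 3.14, 3.14].

INTERFACE

Orientations are given as [roll, pitch, yaw] about the fixed x, y, z axes, in that order (R = Rz(yaw) Ry(pitch) Rx(roll)).
In Python, from plant import get_obs, capture, close_job, spot_in, silhouettes, mark_of, grip_depth gives the robot as it stands.
- The arm moves only by the tool servo_tool, never from a script. Its arguments are lists of equal length, an entry for each row: "slide": the shift along the tool's x, y, z normalised to -1 to 1, where 1 is 20 cm, a list of three; "rot": the turn, a rotation vector about the tool's x, y, z normalised to -1 to 1, where 1 is pi rad, a list of three; "claw": the finger opening in mm, from 0 to 91.8. A call has 1 to 5 rows; each row is the pose to reach, as a shift and turn from the pose commanded when the call began, along the tool's axes at that moment, turning the shorter way round; what a row does not reach only later rows make up. A row lasts 1/8 s, in which the tool goes at most 62.5 mm and 10.7 degrees, less where a joint would pass 70% of its speed; a pose out of reach is approached as far as the arm can. A call with a number of a shift or a turn outside -1 to 1 is refused whole. A call with a gripper value outside its range is refused whole. The fingers move at their own pace and stop on an object; the grip force is fixed at half the most. Time passes only in rows, so rows that repeat a pose let the fingers close. It gives the time, the measured TCP pose, the force and the opening at its end, in the units of the state.
- get_obs(): the state, without advancing time (a new reading comes with each control period).
- capture(name): name is "scene" or "side" or "wrist"; returns a dict with "frame" (400x640x3 uint8, red, green, blue), "depth" (400x640 float32, mm along the optical axis (not along the pixel's ray), 0 where there is no reading), "vertical_fov" (degrees; the focal length in pixels is half the picture's height over the tangent of half this angle, whatever the lens; pixels are square), "cx", "cy" (the principal point, pixels), "position" and "rotation" of the camera in the world. Camera axes: x right, y down, z forward; pixel columns grow to the right and rows downward; lengths in mm; the calibration is good to about 2 mm. A picture is of the moment at which its call begins.
- close_job(): hands the job in, once; it reports no verdict.
Trained networks look in the newest picture that a camera, given by its name, has taken for a name from the list of things; names that differ only in an ending like _2 or _b are one class to them, and where a whole thing is asked for, a point or a joint stands for the part that bears it (a point fixed in the world has none). Each returns a list of dicts, best first, with "confidence" (0 to 1); they miss things now and then, are a little off and sometimes report something else, mostly with a low value. They report only what shows in the picture. A call takes as long as a camera call. They do not tell look-alikes from the thing itself.
- spot_in(query, camera): "box" ([left, top, right, bottom] in pixels, round what is visible of it).
- silhouettes(query, camera): "pixels" (400x640 bool, what is visible of it) and "box" ([left, top, right, bottom] in pixels, round what is visible of it).
- mark_of(query, camera): "xy" ([column, row] in pixels: a listed point, or the origin of a listed thing).
The state is a dict: "time": time; "joint_positions": joint angles; "dq": joint speeds; "tau": joint torques, N m; "tool_pos": TCP position; "tcp_rot": TCP orientation; "contact_force": force on the tool from outside, world axes, zero at the start; "moment": the same for the moment, N m; "grip_width": finger opening in mm.
Only numpy, scipy, OpenCV 4.12 (cv2) and the standard library are available. Lean on these libraries where they do the work, as an engineer would, in place of code of your own. Each camera call takes 0.05 s, during which the arm holds its last target. There are 200 camera calls.

## Working session

There is one attempt and no reset: what is moved stays moved. The work goes in short steps, Python scripts to look and compute and a tool call to move; the robot and the scene stay as the last step left them, time stands still between calls to the robot, and variables do not carry over. Pictures are saved under pics/ and viewed, about 8 in all and at most 12, crops included, and the job is handed in when it is done.

Besides the shell and the picture viewer there is one more tool, called after "Request:" by a JSON object that holds its "api" and its "payload". servo_tool: Moves the arm, as the interface text tells. Scaled input: -1 to 1 covers 20 cm each way for a shift and pi rad each way for a turn. Its arguments: {"type":"object","properties":{"slide":{"type":"array","items":{"type":"array","items":{"type":"number"}}},"rot":{"type":"array","items":{"type":"array","items":{"type":"number"}}},"claw":{"type":"array","items":{"type":"number"}}},"required":["slide","rot","claw"]}

```bash
ls; mkdir -p pics
cat > h.py <<'E'
import numpy as np,cv2
from plant import *
from scipy.spatial.transform import Rotation as R
def cam(n):
    c=capture(n); c['f']=200/np.tan(np.radians(c['vertical_fov'])/2)
    c['P']=np.array(c['position'],float); r=np.array(c['rotation'],float)
    c['M']=r if r.shape==(3,3) else R.from_euler('xyz',r).as_matrix(); return c
def cloud(c):
    v,u=np.mgrid[0:400,0:640]; d=c['depth']
    p=np.stack([(u-c['cx'])/c['f']*d,(v-c['cy'])/c['f']*d,d],-1)
    return p@c['M'].T+c['P']
def ray(c,uv):
    d=c['M']@np.array([(uv[0]-c['cx'])/c['f'],(uv[1]-c['cy'])/c['f'],1]); return c['P'],d
def atz(c,uv,z):
    o,d=ray(c,uv); return o+d*(z-o[2])/d[2]
def proj(c,X):
    p=(np.asarray(X)-c['P'])@c['M']; return c['cx']+c['f']*p[...,0]/p[...,2],c['cy']+c['f']*p[...,1]/p[...,2]
E
python3 - <<'E'
from h import *
np.set_printoptions(precision=1,suppress=True)
c=cam('scene');s=cam('side')
print(c['rotation'],c['position'],c['vertical_fov'],s['position'],s['rotation'],s['vertical_fov'],grip_depth, get_obs())
for n,k in (('scene',c),('side',s)):
    cv2.imwrite(f'pics/{n}0.png',k['frame'][...,::-1])
    np.savez(f'{n}0.npz',**{a:b for a,b in k.items()})
    for q in 'hanger lip machine_tip handle stand rail_top unit unit_edge mark tray'.split():
        print(n,q,[(np.round(m['xy'],1),round(m['confidence'],2)) for m in mark_of(q,n)[:4]])
E
```

```text
pics
[-2.2  0.   1.3] [1454.4 -287.5  835.9] 47.93814855881239 [  336.8 -1203.1   985.5] [-2.2 -0.  -0.2] 49.18224696349043 18.8 {'time': 0.1, 'joint_positions': array([-0.1,  0.3,  1.5, -0. ,  1.3, -0.1]), 'dq': array([ 0.,  0., -0.,  0., -0.,  0.]), 'tau': array([  0. , -43.2, -24.5,   0.1,   0.1,  -0. ]), 'tool_pos': array([524.6,   0.1, 190.3]), 'tcp_rot': array([-3.1, -0. ,  1.6]), 'contact_force': array([-0.7, -0.5,  0.5]), 'moment': array([-0., -0.,  0.]), 'grip_width': 91.73534352821108}
scene hanger [(array([238.1, 192.3]), 0.81), (array([189.2, 313.1]), 0.75), (array([401.4, 209.7]), 0.69), (array([176.7, 206.4]), 0.65)]
scene lip [(array([167.7, 210.7]), 0.91), (array([217.6, 213.8]), 0.82), (array([235.4, 200.7]), 0.78), (array([210.7, 308.7]), 0.61)]
scene machine_tip [(array([220.8, 282.8]), 0.94), (array([225.6, 229.6]), 0.91), (array([262.8, 207. ]), 0.83), (array([373.3, 188.2]), 0.79)]
scene handle [(array([244.8, 185.8]), 0.98), (array([197., 206.]), 0.78), (array([222. , 175.5]), 0.69), (array([159.8, 310.8]), 0.55)]
scene stand [(array([226.5, 247.3]), 0.66)]
sce
[... 334 characters left out ...]
y([240.4, 345.7]), 0.59)]
side lip [(array([394.5, 308. ]), 0.97), (array([245.3, 361.7]), 0.94), (array([323.8, 280.4]), 0.76), (array([273.1, 203.6]), 0.74)]
side machine_tip [(array([276. , 278.5]), 0.97), (array([307.3, 293.4]), 0.88), (array([281.1, 371.7]), 0.83), (array([361.4, 301.6]), 0.74)]
side handle [(array([222.3, 289.6]), 0.94), (array([398.5, 336.9]), 0.86), (array([299.4, 254.7]), 0.74), (array([249.6, 329.8]), 0.56)]
side stand [(array([316.8, 303.5]), 0.86)]
side rail_top [(array([347.7, 187. ]), 0.7)]
side unit [(array([355.3, 194.4]), 0.73), (array([337.9, 218.5]), 0.6)]
side unit_edge [(array([333.2, 162.1]), 0.85)]
side mark []
side tray [(array([347.1, 247.6]), 0.76)]
```

View pics/scene0.png

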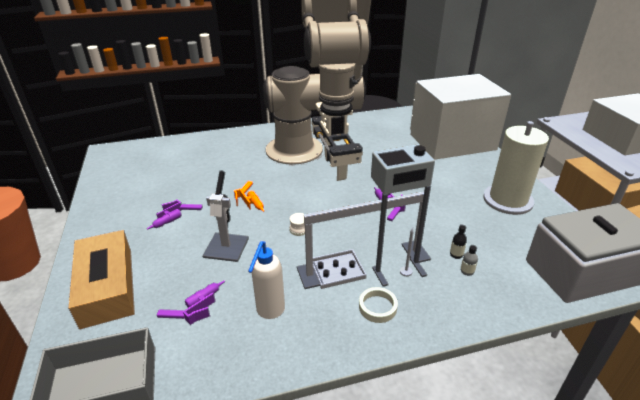

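View pics/side0.png

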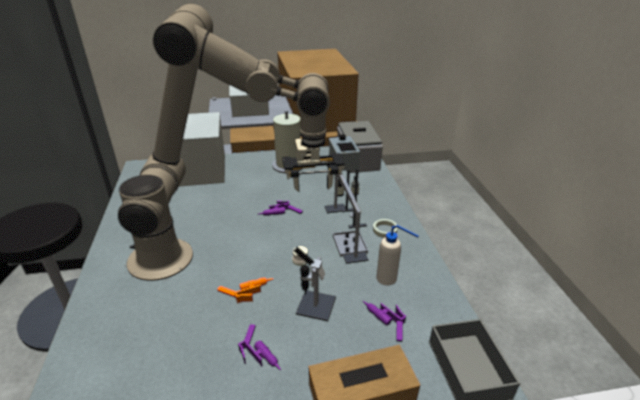

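Scene: the real hanger (grey hook, black machine) hangs on the stand at about scene (220,200) and side (308,265). Look-alikes are orange at scene (250,198) and purple at (170,213), (200,300) and (393,203). The unit covers the rail half at larger scene columns (400,170), and the pin is at (408,255).

Run:
```python
from h import *
np.set_printoptions(precision=1,suppress=True)
L=lambda n:dict(np.load(f'{n}0.npz',allow_pickle=True))
c,s=L('scene'),L('side')
for k in(c,s):
    k['cl']=cloud(k)
def line(p):
    m=np.median(p,0); u,sv,vt=np.linalg.svd((p-p.mean(0))[:,:2],full_matrices=False); t=(p[:,:2]-p.mean(0)[:2])@vt.T
    return len(p),p.mean(0),vt[0],np.percentile(t,[1,50,99],axis=0).T
for n,k,boxr,boxs in(('scene',c,(300,190,440,235),(205,168,240,260)),('side',s,(325,165,365,240),(290,240,335,320))):
    for nm,b,zr in(('rail',boxr,(196,204)),('rail2',boxr,(178,204)),('standbar',boxs,(140,172)),('hook',boxs,(172,182)),('handle',boxs,(185,225)),('base',boxs,(6,14))):
        q=k['cl'][b[1]:b[3],b[0]:b[2]]; d=k['depth'][b[1]:b[3],b[0]:b[2]]
        p=q[(d>0)&(q[...,2]>zr[0])&(q[...,2]<zr[1])]
        if len(p)>3: print(n,nm,*line(p))
# pin tip & foot
print('foot',atz(c,(407.1,272.6),0))
q=c['cl'][225:280,396:420]; d=c['depth'][225:280,396:420]
p=q[(q[...,2]>20)&(q[...,2]<160)]; 
o=np.array([c['cl'][r,cc] for r in range(228,275,5) for cc in range(400,416)]);
print(p.shape); print(p[np.argsort(p[:,2])][::8])
def up(k,b,f,name):
    cv2.imwrite(name,cv2.resize(k['frame'][b[1]:b[3],b[0]:b[2],::-1],None,fx=f,fy=f,interpolation=cv2.INTER_CUBIC))
a=cv2.resize(c['frame'][160:265,195:265,::-1],(400,600),interpolation=3)
b=cv2.resize(s['frame'][235:325,285:345,::-1],(400,600),interpolation=3)
cv2.imwrite('pics/crop0.png',np.hstack([a,b]))
```

```text
scene rail 526 [653.8  33.1 200.4] [ 0. -1.] [[-152.7    4.   145.3]
 [ -40.     1.2   11.2]]
scene rail2 1257 [656.2  36.2 192.6] [ 0. -1.] [[-149.4    2.4  149. ]
 [ -37.9    2.2   13.7]]
scene standbar 263 [ 494.3 -300.3  157. ] [-0.1 -1. ] [[-28.5  -0.2  28. ]
 [-13.7  -3.2  46.4]]
scene hook 105 [ 488.  -301.2  176.5] [ 0.1 -1. ] [[-23.7  -0.2  20.9]
 [-14.6  -1.1  21.9]]
scene handle 123 [ 454.9 -286.2  202.3] [ 0.9 -0.5] [[-21.9  -0.5  25.1]
 [ -5.2  -0.8   8.3]]
scene base 645 [ 481.7 -305.1   11.3] [ 1.  -0.1] [[-370.    16.7   62.4]
 [ -43.    -0.7   49.5]]
side rail 133 [649.6  -2.7 200.8] [-0. -1.] [[-122.5    1.2  112.2]
 [ -40.1    1.9   10.1]]
side rail2 263 [651.1   8.9 193.8] [-0. -1.] [[-170.6   -2.5  124.8]
 [ -17.4   -2.8   37.6]]
side standbar 191 [ 472.1 -304.9  155.1] [-0.9  0.5] [[-28.6  -6.4  35.2]
 [-35.7   2.   21.3]]
side hook 97 [ 480.  -303.7  176.6] [-0.5 -0.8] [[-31.    3.   21.3]
 [-23.    1.   15.6]]
side handle 126 [ 446.4 -288.   202.4] [ 0.9 -0.4] [[-23.4  -0.4  26.3]
 [ -9.6   0.9   6.1]]
side base 746 [ 484.2 -283.6   10.8] [-0.1 -1. ] [[-279.6 
[... 193 characters left out ...]
 32.1]
 [691.7 173.   35.2]
 [641.7 187.5  37.5]
 [687.6 180.   40.3]
 [708.7 136.6  42.6]
 [692.  174.4  45.6]
 [686.7 173.7  48.1]
 [649.1 188.2  50.6]
 [642.7 188.   52.3]
 [707.5 135.7  55.4]
 [688.7 177.   59.3]
 [693.1 169.   61.7]
 [640.2 187.7  64.2]
 [688.7 176.   66.4]
 [646.3 190.1  68.6]
 [706.6 134.2  71.9]
 [679.7 171.   73.5]
 [642.9 187.8  76.6]
 [684.4 170.6  80.9]
 [709.2 137.1  83.5]
 [709.7 139.2  86.7]
 [691.1 171.8  89.5]
 [689.3 172.5  91.2]
 [711.  134.8  95.5]
 [651.4 186.8  97.1]
 [705.3 136.9  99.9]
 [681.8 171.5 105. ]
 [707.4 137.3 111.3]
 [707.9 142.1 113.9]
 [685.9 170.5 118.3]
 [685.4 169.9 124.5]
 [712.3 138.  131.1]
 [703.1 136.3 136.7]
 [707.9 135.9 143.7]]
```

View pics/crop0.png

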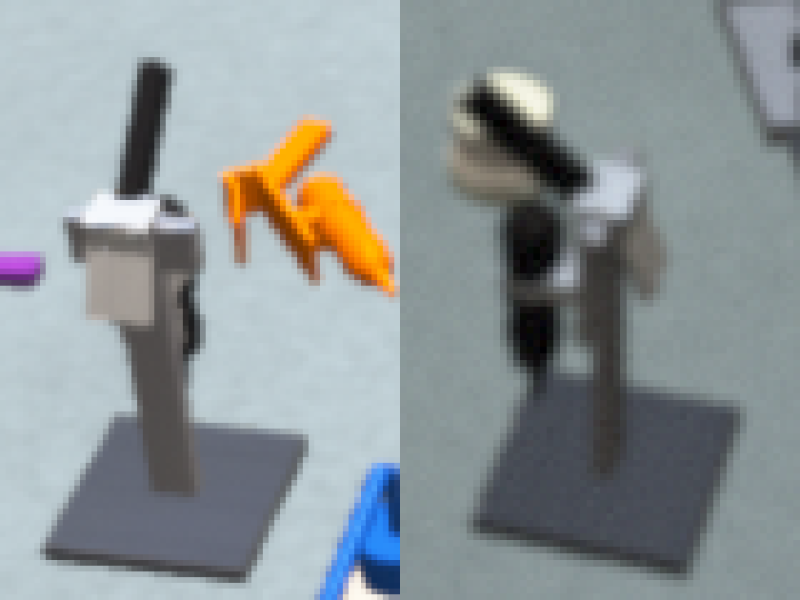

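The crop confirms it: a grey plate hook with a black handle and machine, hung on the stand's bar. I'll fit box models to the depth to get accurate poses.

```bash
cat > fit.py <<'E'
from h import *
from scipy.optimize import least_squares
np.set_printoptions(precision=2,suppress=True)
# box: centre, half sizes, pitch(deg about y)
def bx(x0,x1,y0,y1,z0,z1): return (np.array([x0+x1,y0+y1,z0+z1])/2,np.array([x1-x0,y1-y0,z1-z0])/2,None)
a=np.radians(41); s20=np.radians(20)
HANG=[bx(-11.5,11.5,-15,15,0,5),bx(-11.5,-6.5,-15,15,-77,0),bx(6.5,11.5,-15,15,-12,0),
 (np.array([13.3,0,-27.5]),np.array([2.5,15,16.5]),R.from_euler('y',-20,degrees=True).as_matrix()),
 (np.array([-36,0,21.5]),np.array([33,6,9]),R.from_euler('y',41,degrees=True).as_matrix())]
STAND=[bx(-50,50,-50,50,0,10),bx(-5,5,-30,30,145,170),bx(-5,5,-11,11,10,150)]
RAIL=[bx(-5,5,-160,160,175,200),bx(-5,5,-155,-145,10,180),bx(-5,5,145,155,10,180)]
UNIT=[bx(-35,45,-60,60,250,320)]
def sdf(p,boxes):
    o=[]
    for c,h,M in boxes:
        q=p-c
        if M is not None: q=q@M
        d=np.abs(q)-h
        o.append(np.linalg.norm(np.maximum(d,0),axis=1)+np.minimum(d.max(1),0))
    return np.min(o,0)
def loc(p,x,y,z,yaw): return (p-[x,y,z])@R.from_euler('z',yaw).as_matrix()
def fit(p,boxes,x0,z=0,fs=2.,gate=25):
    # x0: x,y,yaw,dz
    for _ in range(3):
        w=p[np.abs(sdf(loc(p,x0[0],x0[1],z+x0[3],x0[2]),boxes))<gate]
        r=least_squares(lambda v:sdf(loc(w,v[0],v[1],z+v[3],v[2]),boxes),x0,loss='soft_l1',f_scale=fs,x_scale=[1,1,.01,1]); x0=r.x; gate=max(8,gate/2)
    e=np.abs(sdf(loc(w,x0[0],x0[1],z+x0[3],x0[2]),boxes))
    return x0,len(w),np.median(e)
E
cat > m1.py <<'E'
from fit import *
L=lambda n:dict(np.load(f'{n}0.npz',allow_pickle=True))
ks={'scene':L('scene'),'side':L('side')}
P={}
for n,k in ks.items():
    q=cloud(k).reshape(-1,3); ok=(k['depth'].ravel()>0)&(q[:,2]>3)
    P[n]=q[ok]
P['both']=np.vstack([P['scene'],P['side']])
for n,p in P.items():
    near=p[np.hypot(p[:,0]-480,p[:,1]+300)<95]
    x,N,e=fit(near,STAND,[483,-300,-.45,0]); print(n,'stand',x,np.degrees(x[2]),N,e)
    nr=near[(near[:,2]>165)]
    x,N,e=fit(nr,HANG,[483,-300,-.45,0],z=170); print(n,'hanger',x,np.degrees(x[2]),N,e)
    nr=p[(np.abs(p[:,0]-650)<50)&(np.abs(p[:,1]-33)<200)&(p[:,2]>20)&(p[:,2]<210)]
    x,N,e=fit(nr,RAIL,[650,35,0,0]); print(n,'rail',x,np.degrees(x[2]),N,e)
    nr=p[(np.abs(p[:,0]-655)<70)&(np.abs(p[:,1]-108)<90)&(p[:,2]>240)&(p[:,2]<330)]
    x,N,e=fit(nr,UNIT,[650,110,0,0]); print(n,'unit',x,np.degrees(x[2]),N,e)
    nr=p[(np.hypot(p[:,0]-709,p[:,1]-137)<12)&(p[:,2]>15)]
    if len(nr)>5:
        r=least_squares(lambda v:np.hypot(nr[:,0]-v[0],nr[:,1]-v[1])-4,[707,137],loss='soft_l1',f_scale=2); print(n,'pin',r.x,len(nr),nr[:,2].max(),nr.mean(0))
E
python3 m1.py
```

```text
scene stand [ 488.19 -300.09   -0.33    2.42] -18.93678871600157 1512 1.475896536942436
scene hanger [ 487.15 -300.62   -0.36    2.99] -20.78836966018325 276 1.036517081889085
scene rail [649.05  43.33   0.03   1.85] 1.9256909316927284 1661 0.9271873136529862
scene unit [646.7  120.51   0.03   1.97] 1.828889454030533 2452 0.8069695534077646
scene pin [706.46 138.59] 131 151.1030223428237 [708.75 137.22  83.21]
side stand [ 483.63 -299.13   -0.4     2.25] -22.850890204947188 1211 1.3986633412771
side hanger [ 483.11 -302.43   -0.46    2.46] -26.610382993443782 250 0.934384396264524
side rail [646.98  44.01   0.03   2.54] 1.828325805370153 522 0.9327856972731894
side unit [644.73 121.72   0.04   2.79] 2.10572057111766 696 1.144226270314789
both stand [ 486.17 -299.77   -0.43    2.31] -24.58974723278248 2660 1.3440566791802437
both hanger [ 485.28 -302.89   -0.45    2.6 ] -25.568235257953532 526 1.0015612134355658
both rail [648.72  43.43   0.03   1.98] 1.8842081408323386 2183 1.1134151317902716
both unit [646.58 120.88   0.03   2.18] 1.9704197706636921 3150 0.9141553038462575
both pin [706.46 138.59] 131 151.1030223428237 [708.75 137.22  83.21]
```

```bash
cat > plan.py <<'E'
from h import *
np.set_printoptions(precision=4,suppress=True)
def pose_for_hanger(o,yaw,lean=40,grip=(-48,0,32),back=0,pitch=0):
    "TCP pose gripping hanger with origin o, yaw rad; back = mm retreat along the tool axis"
    t=np.radians(lean); Z=np.array([np.sin(t),0,-np.cos(t)]); Y=np.array([0,1.,0]); X=np.cross(Y,Z)
    H=R.from_euler('z',yaw).as_matrix(); M=H@np.stack([X,Y,Z],1)
    g=np.asarray(o)+H@np.array(grip,float)
    return g+M[:,2]*(grip_depth-back),M
def move(p,M):
    s=get_obs(); M0=R.from_euler('xyz',s['tcp_rot']).as_matrix()
    d=M0.T@(p-s['tool_pos']); r=R.from_matrix(M0.T@M).as_rotvec()
    print('t',round(s['time'],2),'tcp',s['tool_pos'],'->',np.round(p,1),'slide',d/200,'rot',r/np.pi,'| mm',np.round(np.linalg.norm(d),1),'deg',np.round(np.degrees(np.linalg.norm(r)),1))
E
python3 - <<'E'
from plan import *
print(get_obs()['tcp_rot'])
move(*pose_for_hanger([485,-302,172],np.radians(-25.5),back=110))
E
```

```text
[3.1415 0.     1.5708]
t 1.1 tcp [525.0246   0.0278 190.9452] -> [ 388.8 -256.1  273.9] slide [-1.2806 -0.6813 -0.4146] rot [-0.1248 -0.1979 -0.343 ] | mm 301.7 deg 74.7
```

Request:
{"api": "servo_tool", "payload": {"slide": [[-0.8,-0.42,-0.5],[-0.8,-0.42,-0.5],[-0.8,-0.42,-0.5],[-0.8,-0.42,-0.5],[-0.8,-0.42,-0.5]], "rot": [[-0.08,-0.13,-0.22],[-0.08,-0.13,-0.22],[-0.08,-0.13,-0.22],[-0.08,-0.13,-0.22],[-0.08,-0.13,-0.22]], "claw": [60,60,60,60,60]}}

```text
time: 1.72
tool_pos: [440.1, -160.8, 292.3]
tcp_rot: [3.041, 0.465, 2.253]
contact_force: [-0.2, -0.2, 0.5]
grip_width: 60.1
```

Run:
```python
from plan import *
move(*pose_for_hanger([485,-302,172],np.radians(-25.5),back=110))
```

```text
t 1.73 tcp [ 440.0543 -160.805   292.2555] -> [ 388.8 -256.1  273.9] slide [-0.145  -0.5145  0.1244] rot [-0.0462 -0.067  -0.1217] | mm 109.8 deg 26.3
```

Request:
{"api": "servo_tool", "payload": {"slide": [[-0.145,-0.5145,0.1244],[-0.145,-0.5145,0.1244],[-0.145,-0.5145,0.1244],[-0.145,-0.5145,0.1244]], "rot": [[-0.0462,-0.067,-0.1217],[-0.0462,-0.067,-0.1217],[-0.0462,-0.067,-0.1217],[-0.0462,-0.067,-0.1217]], "claw": [60,60,60,60]}}

```text
time: 2.22
tool_pos: [396.9, -239.0, 271.1]
tcp_rot: [3.079, 0.622, 2.587]
contact_force: [-1.2, 0.4, 0.2]
grip_width: 59.8
```

Run:
```python
from plan import *
from fit import *
move(*pose_for_hanger([485,-302,172],np.radians(-25.5),back=110))
w=cam('wrist'); cv2.imwrite('pics/wrist1.png',w['frame'][...,::-1])
np.savez('wrist1.npz',**w)
q=cloud(w).reshape(-1,3); p=q[(w['depth'].ravel()>0)]
print(len(p),w['position'])
near=p[np.hypot(p[:,0]-480,p[:,1]+300)<95]; near=near[near[:,2]>3]
x,N,e=fit(near,STAND,[486,-300,-.43,0]); print('stand',x,np.degrees(x[2]),N,e)
nr=near[near[:,2]>163]
x,N,e=fit(nr,HANG,[485,-302,-.45,0],z=170); print('hanger',x,np.degrees(x[2]),N,e)
print(mark_of('handle','wrist')[:1],mark_of('hanger','wrist')[:1])
```

```text
t 2.23 tcp [ 396.92 -238.96  271.1 ] -> [ 388.8 -256.1  273.9] slide [-0.02 -0.09 -0.01] rot [-0.   -0.02 -0.03] | mm 19.2 deg 6.6
255029 [ 241.71 -157.91  383.68]
stand [ 481.05 -298.22   -0.56   -0.83] -31.880338951666975 4508 0.6722868333853
hanger [ 486.06 -301.43   -0.4    -0.69] -22.959436308612414 654 0.5063929580107609
[{'xy': [291.3, 221.6], 'confidence': 0.85}] [{'xy': [303.1, 204.7], 'confidence': 0.82}]
```

View pics/wrist1.png

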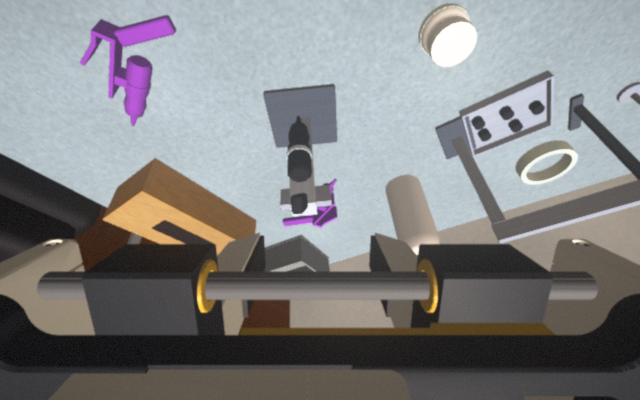

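Wrist: handle at about (299,200), machine at (300,150), and stand base at (265..337, 87..146). The hanger is centred between the fingers, with a small yaw still to correct. I'll finish the move, then do a joint fit with one common yaw.

Request:
{"api": "servo_tool", "payload": {"slide": [[-0.02,-0.09,-0.01],[-0.02,-0.09,-0.01],[-0.02,-0.09,-0.01]], "rot": [[0,-0.02,-0.03],[0,-0.02,-0.03],[0,-0.02,-0.03]], "claw": [60,60,60]}}

```text
time: 2.75
tool_pos: [390.5, -254.5, 274.1]
tcp_rot: [-3.139, 0.684, 2.696]
contact_force: [1.6, -0.6, 0.5]
grip_width: 59.6
```

```bash
cat > m2.py <<'E'
from plan import *
from fit import *
w=cam('wrist'); np.savez('wrist2.npz',**w)
def cyl(p): # machine: x=-34, r 14, z -125..-18 (upper body to -70)
    r=np.hypot(p[:,0]+34,p[:,1])-14; d=np.stack([r,np.abs(p[:,2]+45)-27],1)
    return np.linalg.norm(np.maximum(d,0),axis=1)+np.minimum(d.max(1),0)
CL=[]
for n in('scene0','side0','wrist2'):
    k=dict(np.load(n+'.npz',allow_pickle=True)); q=cloud(k).reshape(-1,3)
    q=q[(k['depth'].ravel()>0)&(q[:,2]>3)&(np.hypot(q[:,0]-484,q[:,1]+300)<100)]; CL.append(q[::max(1,len(q)//1500)])
def dist(p,x,y,dz,yaw,ox,oy):
    l=loc(p,x,y,dz,yaw); h=l-[ox,oy,170]
    return np.minimum(np.minimum(sdf(l,STAND),sdf(h,HANG)),np.where(h[:,2]>-72,cyl(h),99))
def unpack(v): return v[0],v[1],v[2],v[3:].reshape(3,3)
v=np.r_[-.44,1.5,-3,np.tile([484,-300,1],3)]; gate=20
for _ in range(4):
    yaw,ox,oy,T=unpack(v)
    S=[p[np.abs(dist(p,*t,yaw,ox,oy))<gate] for p,t in zip(CL,T)]; gate=max(6,gate*.6)
    def res(v):
        yaw,ox,oy,T=unpack(v); return np.concatenate([dist(p,*t,yaw,ox,oy) for p,t in zip(S,T)])
    v=least_squares(res,v,loss='soft_l1',f_scale=1.5,x_scale=np.r_[.01,np.ones(11)]).x
yaw,ox,oy,T=unpack(v); print('yaw',np.degrees(yaw),'off',ox,oy,[len(s) for s in S],np.median(np.abs(res(v))))
H=R.from_euler('z',yaw).as_matrix()
for t in T: print('stand',t,'hanger',t+H@[ox,oy,170])
o=(T.mean(0)+H@[ox,oy,170]); o[2]=170
for b in(110,40,0): move(*pose_for_hanger(o,yaw,back=b))
E
python3 m2.py
```

```text
yaw -25.25629038100711 off 2.137319698341034 -3.162848878324455 [1761, 1591, 1513] 0.7480976865527627
stand [ 486.18 -299.9     2.2 ] hanger [ 486.77 -303.67  172.2 ]
stand [ 483.87 -298.17    2.03] hanger [ 484.46 -301.94  172.03]
stand [ 484.79 -299.25   -0.84] hanger [ 485.38 -303.03  169.16]
t 2.8 tcp [ 390.68 -254.49  274.18] -> [ 389.1 -257.4  271.9] slide [ 0.01 -0.02  0.01] rot [-0. -0. -0.] | mm 4.0 deg 0.9
t 2.8 tcp [ 390.68 -254.49  274.18] -> [ 429.8 -276.6  218.2] slide [ 0.   -0.01  0.36] rot [-0. -0. -0.] | mm 71.8 deg 0.9
t 2.8 tcp [ 390.68 -254.49  274.18] -> [ 453.1 -287.6  187.6] slide [ 0.   -0.01  0.56] rot [-0. -0. -0.] | mm 111.7 deg 0.9
```

Request:
{"api": "servo_tool", "payload": {"slide": [[0.005,-0.0135,0.36],[0.005,-0.0135,0.36],[0.005,-0.0135,0.56],[0.005,-0.0135,0.56],[0.005,-0.0135,0.56]], "rot": [[0,0,-0.004],[0,0,-0.004],[0,0,-0.004],[0,0,-0.004],[0,0,-0.004]], "claw": [60,60,60,60,60]}}

```text
time: 3.42
tool_pos: [452.3, -287.4, 187.7]
tcp_rot: [-3.126, 0.686, 2.717]
contact_force: [-0.5, -0.0, 1.0]
grip_width: 60.2
```

Run:
```python
from plan import *
move(*pose_for_hanger([485.5,-302.9,170],np.radians(-25.26)))
s=get_obs();print(s['contact_force'],s['moment'])
a=cam('side')['frame'];b=cam('scene')['frame']
cv2.imwrite('pics/grasp2.png',np.hstack([cv2.resize(a[215:325,255:345,::-1],(400,489),interpolation=3),cv2.resize(b[140:265,180:282,::-1],(400,489),interpolation=3)]))
```

```text
t 3.42 tcp [ 452.3397 -287.4397  187.6877] -> [ 453.  -287.6  187.6] slide [-0.0023  0.0008  0.0025] rot [-0.0017 -0.0039  0.0041] | mm 0.7 deg 1.1
[-0.4695 -0.0474  1.0037] [ 0.2333  0.2829 -0.008 ]
```

View pics/grasp2.png

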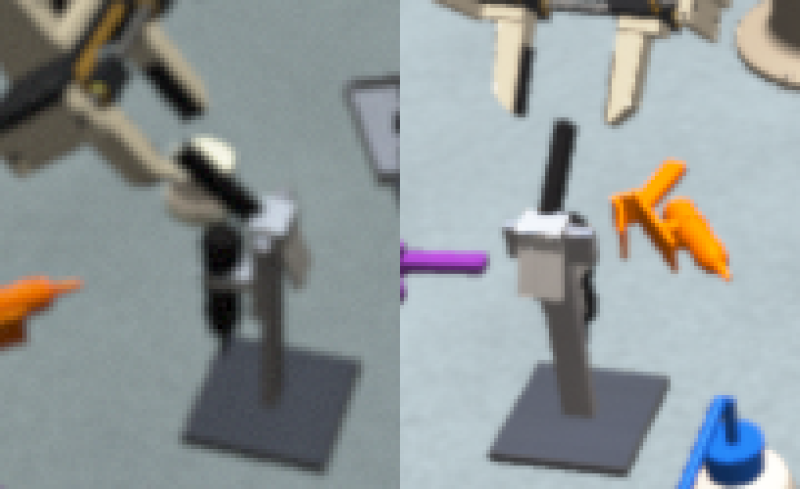

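Run:
```python
from plan import *
s=get_obs();M=R.from_euler('xyz',s['tcp_rot']).as_matrix();t=s['tool_pos'];print(s['time'],t,s['grip_width'])
tips=[t+M[:,1]*30,t-M[:,1]*30,t]
a=cam('side');b=cam('scene');ims=[]
for k,x in((a,(255,215)),(b,(180,140))):
    im=k['frame'][...,::-1].copy(); im=cv2.resize(im[x[1]:x[1]+110,x[0]:x[0]+90],(400,489),interpolation=3)
    for p in tips:
        u,v=proj(k,p); print(u,v); cv2.circle(im,(int((u-x[0])*4.44),int((v-x[1])*4.44)),4,(0,0,255),1)
    ims.append(im)
cv2.imwrite('pics/grasp3.png',np.hstack(ims))
```

```text
3.525 [ 452.1727 -287.9246  188.3014] 60.31617915352992
306.58688916336604 250.73102101110834
300.25864810429186 264.267315054765
303.48607729609165 257.3637489394005
231.31832625130568 185.44189963711273
209.0881217047566 183.1401280830473
220.16682296172968 184.28724480686748
```

View pics/grasp3.png

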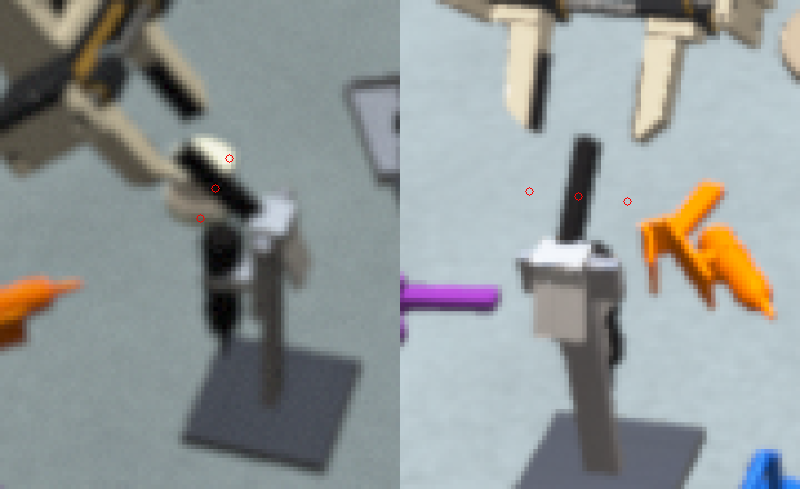

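The fingertips appear further back than the reported TCP projects to (red circles). I'll measure this in depth before closing.

Run:
```python
from plan import *
s=get_obs();M=R.from_euler('xyz',s['tcp_rot']).as_matrix();t=s['tool_pos']
for n in('scene','side'):
    k=cam(n); l=(cloud(k).reshape(-1,3)-t)@M; l=l[k['depth'].ravel()>0]
    # histogram of points on fingers: |y| 25..55, |x|<15
    for sg in(1,-1):
        q=l[(sg*l[:,1]>20)&(sg*l[:,1]<60)&(np.abs(l[:,0])<25)&(l[:,2]<40)&(l[:,2]>-160)]
        print(n,sg,np.histogram(q[:,2],bins=np.arange(-160,41,10))[0]); 
        e=q[q[:,2]>-70]; z=np.sort(q[:,2])[-5:] if len(q) else 0; print(z, np.percentile(e,[5,50,95],axis=0) if len(e) else '')
    b=l[(np.abs(l[:,1])<12)&(np.abs(l[:,0])<25)&(l[:,2]>-60)&(l[:,2]<30)]; print('handle local',b.mean(0) if len(b) else '',np.percentile(b,[2,98],axis=0) if len(b) else '')
    print('body',np.histogram(l[(np.abs(l[:,1])<100)&(np.abs(l[:,0])<40)][:,2],bins=np.arange(-200,41,10))[0])
```

```text
scene 1 [ 0 18 43  6 10 44 47 37 37 35 35 28  7  0  0  0  0  0  0 19]
[38.6128 39.0446 39.1456 39.4349 39.6974] [[-19.2378  25.6518 -67.9048]
 [-11.0922  37.7663 -52.2031]
 [  4.1978  47.2641  37.4605]]
scene -1 [26  9 35 13 30 54 44 34 40 37 35 30  5  0  0  0  0  0  0  5]
[33.9861 34.136  36.8428 39.2649 39.567 ] [[-16.778  -45.6042 -68.2038]
 [-10.823  -33.5001 -54.8306]
 [  6.0227 -29.0956 -37.3623]]
handle local [-9.8895  2.7704 -0.8843] [[-20.2458  -5.4075 -34.2883]
 [ 21.548    9.1509  28.9651]]
body [157 118 116 123 109 212 349 212 352 236  91  71  77  72  70  58  27  24
  22  25  24  24  46  83]
side 1 [ 0 19  3 35 22 21 31 35 31 35 31 28  5  0  0  0  0  0  0 10]
[34.9201 35.1718 36.08   36.8354 38.1795] [[-15.4527  26.6953 -68.4499]
 [ -6.2108  31.4546 -52.9997]
 [  9.0424  42.7004  32.6958]]
side -1 [82 57 21 13  0  4 13 35 37 36 32 20  3  0  0  0  0  0  0 12]
[36.0419 36.5444 37.4704 38.2381 38.6649] [[-13.5939 -49.3431 -68.7421]
 [ -7.7691 -42.6924 -55.7754]
 [  7.9739 -25.179   35.1574]]
handle local [-3.9323 -2.1839 -1.2514] [[-17.8374 -10.1471 -37.1953]
 [ 24.2164   9.6689  28.7205]]
body [108 107 106 111 122 396 187 259 229  94  44  70  68  71  63  48  33  24
  24  25  24  27  70 112]
```

Run:
```python
from plan import *
def an(k,t,M,n):
    l=(cloud(k).reshape(-1,3)-t)@M; l=l[k['depth'].ravel()>0]
    q=l[(np.abs(l[:,1])<75)&(np.abs(l[:,0])<60)&(l[:,2]<30)&(l[:,2]>-140)]
    print(n,len(q),'z',np.percentile(q[:,2],[90,95,99,99.8]),'hist',np.histogram(q[:,2],bins=np.arange(-140,31,10))[0])
    f=q[(q[:,2]>q[:,2].max()-70) & (q[:,2]<-5)]; 
    h=f[(np.abs(f[:,1])>20)]
    print(' finger x,y ranges',np.percentile(h[h[:,1]>0],[3,50,97],axis=0)[:,:2].ravel(),np.percentile(h[h[:,1]<0],[3,50,97],axis=0)[:,:2].ravel())
for n in('scene','side'):
    an(dict(np.load(n+'0.npz',allow_pickle=True)),np.array([525.022,.019,190.941]),R.from_euler('xyz',[np.pi,0,np.pi/2]).as_matrix(),n)
s=get_obs();print(s['joint_positions'],s['time'])
```

```text
scene 471 z [-54.6801 -48.0655 -39.0286 -37.9363] hist [78 94 82 19  7 39 43 42 39 20  8  0  0  0  0  0  0]
 finger x,y ranges [-11.8714  50.7536  -2.6131  62.0407  10.0272  66.0257] [-32.0237 -58.7559 -10.409  -49.3835  -0.2963 -45.5452]
side 541 z [-61.0005 -51.5189 -42.5127 -40.1299] hist [119 126 111  19  11  36  34  34  29  21   1   0   0   0   0   0   0]
 finger x,y ranges [-31.2751  43.1369  -8.9728  47.8529   6.4411  61.1369] [-32.5932 -66.4003  -9.1995 -57.1162  -0.6103 -49.7128]
[-0.8955  0.061   2.1601  0.7912  0.3926 -2.6959] 3.725
```

Vision puts the open fingertips about 38 mm behind the nominal TCP, both here and at the start. I'll back off and shut the fingers, to see whether that depends on the opening.

Request:
{"api": "servo_tool", "payload": {"slide": [[0,0,-0.35],[0,0,-0.35],[0,0,-0.35],[0,0,-0.35],[0,0,-0.35]], "rot": [[0,0,0],[0,0,0],[0,0,0],[0,0,0],[0,0,0]], "claw": [60,60,0,0,0]}}

```text
time: 4.35
tool_pos: [412.3, -268.4, 239.7]
tcp_rot: [-3.127, 0.683, 2.716]
contact_force: [-0.7, 1.0, -0.1]
grip_width: 34.3
```

Run:
```python
from plan import *
s=get_obs();M=R.from_euler('xyz',s['tcp_rot']).as_matrix();t=s['tool_pos'];print(s['grip_width'],s['time'],t)
for n in('scene','side'):
    k=cam(n); l=(cloud(k).reshape(-1,3)-t)@M; l=l[k['depth'].ravel()>0]
    q=l[(np.abs(l[:,1])<50)&(np.abs(l[:,0])<30)&(l[:,2]<60)&(l[:,2]>-140)]
    print(n,np.histogram(q[:,2],bins=np.arange(-140,61,10))[0])
    f=q[(q[:,2]>-75)&(q[:,2]<-5)]; print(np.sort(f[:,2])[-6:],f.mean(0))
```

```text
34.305804621207216 4.35 [ 412.3136 -268.3892  239.6864]
scene [158  48  84 120  95  68  72  73  71  59  13   0   0   0   0   0   0  20
  22  24]
[-38.0496 -37.6669 -37.3786 -37.3325 -37.1339 -36.9142] [ -8.1553   2.5414 -57.1494]
side [69 75 23 31 53 75 72 73 68 49  5  0  0  0  0  0  4 27 23 25]
[-40.3252 -39.8029 -39.5507 -39.027  -38.8397 -37.6081] [ -4.0848  -4.9198 -58.4408]
```

The offset is rigid: the true tips sit about 37.5 mm behind the reported TCP whatever the opening. I'll use 56 mm as the effective grasp depth.

```bash
sed -i 's/grip_depth-back/56-back/' plan.py
python3 - <<'E'
from plan import *
for b in(50,0): move(*pose_for_hanger([485.5,-302.9,170],np.radians(-25.26),back=b))
E
```

```text
t 4.45 tcp [ 412.302  -268.468   239.9006] -> [ 445.6 -284.1  197.4] slide [-0.0083  0.0019  0.2808] rot [-0.0017 -0.0047  0.0039] | mm 56.2 deg 1.1
t 4.45 tcp [ 412.302  -268.468   239.9006] -> [ 474.6 -297.8  159.1] slide [-0.012   0.0032  0.5308] rot [-0.0017 -0.0047  0.0039] | mm 106.2 deg 1.1
```

Request:
{"api": "servo_tool", "payload": {"slide": [[0,0,0],[0,0,0],[-0.008,0.002,0.28],[-0.012,0.003,0.53],[-0.012,0.003,0.53]], "rot": [[0,0,0],[-0.0017,-0.0047,0.0039],[-0.0017,-0.0047,0.0039],[-0.0017,-0.0047,0.0039],[-0.0017,-0.0047,0.0039]], "claw": [60,60,60,60,60]}}

```text
time: 5.08
tool_pos: [474.6, -297.2, 155.5]
tcp_rot: [3.138, 0.692, 2.698]
contact_force: [0.4, 0.3, 0.2]
grip_width: 59.6
```

Run:
```python
from plan import *
move(*pose_for_hanger([485.5,-302.9,170],np.radians(-25.26)))
s=get_obs();print(s['contact_force'],s['grip_width'])
a=cam('side');b=cam('scene');ims=[cv2.resize(k['frame'][x[1]:x[1]+110,x[0]:x[0]+90,::-1],(400,489),interpolation=3) for k,x in((a,(255,215)),(b,(180,140)))]
cv2.imwrite('pics/grasp4.png',np.hstack(ims))
```

```text
t 5.08 tcp [ 474.5514 -297.1604  155.5105] -> [ 474.6 -297.8  159.1] slide [-0.0128 -0.0025 -0.0127] rot [ 0.0008 -0.0019 -0.0006] | mm 3.6 deg 0.4
[0.4225 0.3038 0.21  ] 59.57265904618443
```

View pics/grasp4.png

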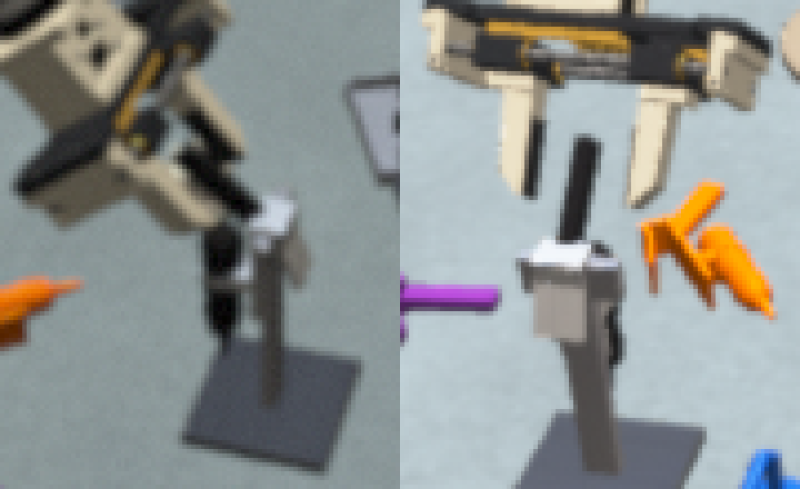

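The fingers now straddle the handle. I'll trim the 3 mm error and close.

Request:
{"api": "servo_tool", "payload": {"slide": [[-0.0128,-0.0025,-0.0127],[-0.0128,-0.0025,-0.0127],[-0.0128,-0.0025,-0.0127],[-0.0128,-0.0025,-0.0127],[-0.0128,-0.0025,-0.0127]], "rot": [[0,0,0],[0,0,0],[0,0,0],[0,0,0],[0,0,0]], "claw": [60,0,0,0,0]}}

```text
time: 5.8
tool_pos: [474.5, -298.7, 163.9]
tcp_rot: [-3.14, 0.7, 2.701]
contact_force: [-0.3, 0.3, 0.0]
grip_width: 24.6
```

Request:
{"api": "servo_tool", "payload": {"slide": [[0,0,0],[0,0,0],[0,0,0]], "rot": [[0,0,0],[0,0,0],[0,0,0]], "claw": [0,0,0]}}

```text
time: 6.18
tool_pos: [474.5, -298.6, 163.6]
tcp_rot: [-3.141, 0.699, 2.701]
contact_force: [-0.1, -0.1, 0.2]
grip_width: 12.2
```

Run:
```python
from plan import *
s=get_obs();print(s)
H=R.from_euler('z',-25.26,degrees=True).as_matrix()
move(*pose_for_hanger(np.array([485.5,-302.9,170])+[0,0,90],np.radians(-25.26)))
```

```text
{'time': 6.175, 'joint_positions': array([-0.8724,  0.1512,  2.1541,  0.9906,  0.3271, -2.8752]), 'dq': array([ 0.0009,  0.0004, -0.0008,  0.0024, -0.0018, -0.0004]), 'tau': array([ -0.08  , -28.7347, -20.4711,   0.9144,  -0.8745,  -0.0158]), 'tool_pos': array([ 474.5401, -298.5528,  163.5742]), 'tcp_rot': array([-3.1408,  0.6992,  2.7011]), 'contact_force': array([-0.1369, -0.1121,  0.2216]), 'moment': array([0.2959, 0.3359, 0.0726]), 'grip_width': 12.210825060771299}
t 6.17 tcp [ 474.5401 -298.5528  163.5742] -> [ 474.6 -297.8  249.1] slide [-0.2743  0.0035 -0.3281] rot [-0.0002  0.0003  0.0001] | mm 85.5 deg 0.1
```

Gripped at 12.2 mm. Next is a straight lift, first locating the wash bottle for the transfer path.

Request:
{"api": "servo_tool", "payload": {"slide": [[-0.08,0,-0.096],[-0.16,0,-0.192],[-0.288,0,-0.345],[-0.288,0,-0.345],[-0.288,0,-0.345]], "rot": [[0,0,0],[0,0,0],[0,0,0],[0,0,0],[0,0,0]], "claw": [0,0,0,0,0]}}

```text
time: 6.8
tool_pos: [473.8, -297.7, 252.3]
tcp_rot: [3.141, 0.698, 2.701]
contact_force: [-0.7, -0.0, -2.1]
grip_width: 12.0
```

Run:
```python
from plan import *
s=get_obs();print(s['time'],s['joint_positions'],s['contact_force'],s['grip_width'],s['tool_pos'])
c=cam('scene');print('bottle',[atz(c,m['xy'],0) for m in mark_of('wash_bottle','scene')[:1]],'jar',[atz(c,m['xy'],0) for m in mark_of('jar','scene')[:1]])
for o,y in(([560,-150,270],-12),([600,-26,270],1.9)): move(*pose_for_hanger(o,np.radians(y)))
```

```text
6.8 [-0.8727  0.0074  2.0091  0.549   0.542  -2.3931] [-0.6616 -0.0197 -2.1172] 12.025387296095953 [ 473.8399 -297.7076  252.2971]
bottle [array([ 735.1028, -226.6211,    0.    ])] jar [array([454.4961, -89.0036,  -0.    ])]
t 6.95 tcp [ 473.7876 -297.8288  251.791 ] -> [ 548.3 -147.5  259.1] slide [-0.0353  0.8387 -0.0175] rot [-0.0472 -0.0004 -0.0566] | mm 167.9 deg 13.3
t 6.95 tcp [ 473.7876 -297.8288  251.791 ] -> [588.  -26.4 259.1] slide [ 0.0254  1.4711 -0.0677] rot [-0.0968 -0.0004 -0.1158] | mm 294.6 deg 27.2
```

Request:
{"api": "servo_tool", "payload": {"slide": [[-0.035,0.25,-0.0175],[-0.035,0.5,-0.0175],[-0.035,0.7,-0.0175],[-0.035,0.8387,-0.0175],[-0.035,0.8387,-0.0175]], "rot": [[-0.012,0,-0.014],[-0.024,0,-0.028],[-0.036,0,-0.042],[-0.0472,0,-0.0566],[-0.0472,0,-0.0566]], "claw": [0,0,0,0,0]}}

```text
time: 7.58
tool_pos: [548.7, -146.7, 259.4]
tcp_rot: [-3.14, 0.697, 2.935]
contact_force: [-0.6, -0.2, -2.2]
grip_width: 11.7
```

Run:
```python
from plan import *
s=get_obs();print(s['joint_positions'])
move(*pose_for_hanger([600,-26,270],np.radians(1.9)))
```

```text
[-0.522   0.0113  1.983   0.4162  0.5119 -2.1836]
t 7.58 tcp [ 548.7429 -146.6589  259.3647] -> [588.  -26.4 259.1] slide [-0.0519  0.6288  0.0444] rot [-0.0494 -0.0004 -0.0585] | mm 126.5 deg 13.8
```

Request:
{"api": "servo_tool", "payload": {"slide": [[-0.015,0.2,0.015],[-0.03,0.4,0.03],[-0.052,0.6288,0.044],[-0.052,0.6288,0.044],[-0.052,0.6288,0.044]], "rot": [[-0.016,0,-0.019],[-0.032,0,-0.038],[-0.0494,0,-0.0585],[-0.0494,0,-0.0585],[-0.0494,0,-0.0585]], "claw": [0,0,0,0,0]}}

```text
time: 8.2
tool_pos: [587.9, -28.7, 259.7]
tcp_rot: [-3.14, 0.698, -3.111]
contact_force: [-0.3, -0.4, -1.5]
grip_width: 11.5
```

```bash
cat > m3.py <<'E'
import sys
from plan import *
from fit import *
def expect():
    s=get_obs(); M=R.from_euler('xyz',s['tcp_rot']).as_matrix(); z=M[:,2]; yaw=np.arctan2(M[1,1],M[0,1])-np.pi/2
    H=R.from_euler('z',yaw).as_matrix()
    return s['tool_pos']-56*z-H@[-48,0,32],yaw
if __name__=='__main__':
    o,yaw=expect(); s=get_obs(); print('t',s['time'],'q',s['joint_positions'],'F',s['contact_force'],'w',s['grip_width']); print('expect hanger',o,np.degrees(yaw))
    tot=[]
    for n in('scene','side'):
        k=cam(n); q=cloud(k).reshape(-1,3); q=q[(k['depth'].ravel()>0)]
        if len(sys.argv)>1: cv2.imwrite(f'pics/{sys.argv[1]}_{n}.png',k['frame'][...,::-1])
        l=loc(q,*o,yaw); h=q[(np.abs(l[:,0])<30)&(np.abs(l[:,1])<25)&(l[:,2]>-60)&(l[:,2]<14)]
        B=HANG[:4]
        x,N,e=fit(h,B,[o[0],o[1],yaw,0],z=o[2],gate=12)
        r=q[(np.abs(q[:,0]-649)<30)&(np.abs(q[:,1]-43)<170)&(q[:,2]>160)&(q[:,2]<208)]
        m=np.linalg.norm(loc(r,x[0],x[1],0,x[2])[:,:2],axis=1)>32; r=r[m]
        y,N2,e2=fit(r,RAIL[:1],[648.7,43.4,.033,1.9],gate=10)
        d=loc(np.array([[x[0],x[1],o[2]+x[3]]]),y[0],y[1],y[3]+200,y[2])[0]
        print(n,'hanger',x[:2],np.round(o[2]+x[3],1),np.degrees(x[2]),N,e,'rail',y,np.degrees(y[2]),N2,e2,'\n   hanger in rail frame',d)
E
python3 m3.py carry
```

```text
t 8.2 q [-0.31  0.05  1.94  0.44  0.52 -2.22] F [-0.27 -0.42 -1.47] w 11.518011926817593
expect hanger [599.88 -28.3  270.6 ] 1.692660559410301
scene hanger [599.82 -28.65] 273.1 0.338769530460262 382 0.9854108678668148 rail [648.97  45.44   0.03   1.8 ] 1.7848580920082082 1218 0.8787575225616227 
   hanger in rail frame [-51.43 -72.52  71.29]
side hanger [592.41 -30.57] 273.6 8.01882008393465 151 1.439362955908109 rail [647.05  46.27   0.03   2.09] 1.800051357861076 271 0.756985194957946 
   hanger in rail frame [-57.03 -75.09  71.5 ]
```

Run:
```python
import cv2,numpy as np
a=cv2.imread('pics/carry_scene.png')[130:280,280:430];b=cv2.imread('pics/carry_side.png')[140:290,270:420]
cv2.imwrite('pics/carry.png',np.hstack([cv2.resize(x,(400,400),interpolation=3) for x in(a,b)]))
```

```text
(no output)
```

View pics/carry.png

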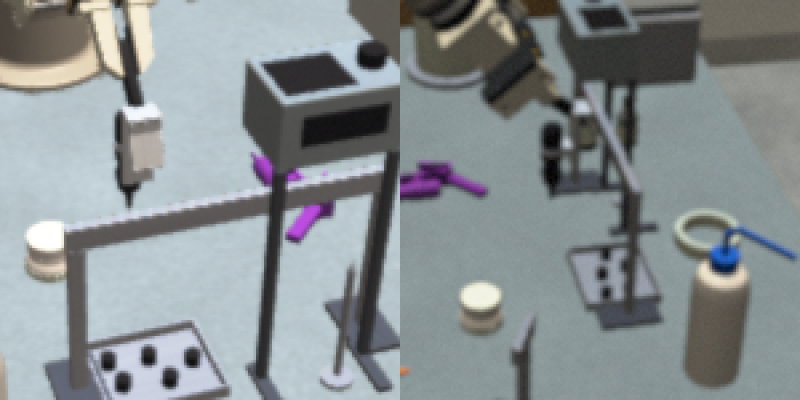

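The hanger is held upright, with the hook above the open half and the handle towards the robot. Next: over the rail, then down partway.

```bash
cat > tgt.py <<'E'
import sys
from plan import *
yr=np.radians(1.8); X0=np.array([648.97,45.44,200])
def T(lx,ly,lz): return X0+R.from_euler('z',yr).as_matrix()@np.array([lx,ly,lz])
if __name__=='__main__':
    from m3 import expect
    np.set_printoptions(precision=4,suppress=True)
    o,y=expect(); s=get_obs(); print('local now',R.from_euler('z',-yr).as_matrix()@(o-X0),np.degrees(y),'F',s['contact_force'],'w',s['grip_width'],'q',s['joint_positions'])
    for a in sys.argv[1:]: move(*pose_for_hanger(T(*map(float,a.split(','))),yr))
E
python3 tgt.py " -2,-72,70" " -2,-72,30"
```

```text
local now [-51.3828 -72.5105  70.9509] 1.6590520039197443 F [-0.0232  0.6265 -1.4723] w 11.861432498297155 q [-0.3101  0.0522  1.9388  0.4405  0.523  -2.2231]
t 8.3 tcp [587.9017 -29.0499 260.0599] -> [637.2 -27.  259.1] slide [-0.186   0.0033  0.1624] rot [-0.0008  0.0001 -0.0003] | mm 49.4 deg 0.2
t 8.3 tcp [587.9017 -29.0499 260.0599] -> [637.2 -27.  219.1] slide [-0.0574  0.0035  0.3156] rot [-0.0008  0.0001 -0.0003] | mm 64.2 deg 0.2
```

Request:
{"api": "servo_tool", "payload": {"slide": [[-0.186,0.003,0.1624],[-0.186,0.003,0.1624],[-0.186,0.003,0.1624],[-0.186,0.003,0.1624]], "rot": [[-0.0008,0,0],[-0.0008,0,0],[-0.0008,0,0],[-0.0008,0,0]], "claw": [0,0,0,0]}}

```text
time: 8.8
tool_pos: [636.8, -26.1, 259.5]
tcp_rot: [3.141, 0.699, -3.11]
contact_force: [1.2, 0.5, -1.8]
grip_width: 12.3
```

```bash
python3 m3.py over; python3 tgt.py " -2,-72,30"
```

```text
t 8.8 q [-0.27  0.15  1.83  0.39  0.52 -2.15] F [ 1.16  0.45 -1.78] w 12.269697635312223
expect hanger [648.75 -25.79 270.39] 1.8208904453362376
scene hanger [647.72 -26.98] 272.3 0.8770988799593754 416 0.9919146705316431 rail [648.94  45.88   0.03   1.68] 1.8745943906688904 951 0.8432800223177992 
   hanger in rail frame [ -3.6  -72.78  70.65]
side hanger [641.01 -28.51] 273.1 6.028233416283681 151 1.1676209964200552 rail [646.69  44.88   0.03   2.03] 1.9932585398961833 124 0.6582671709420964 
   hanger in rail frame [ -8.23 -73.15  71.11]
local now [ -2.2425 -71.0491  70.691 ] 1.8339025277851084 F [ 1.2591  0.1928 -1.7417] w 11.887856250565461 q [-0.2687  0.1456  1.8326  0.3944  0.5205 -2.1499]
t 8.9 tcp [637.012  -25.9999 259.8347] -> [637.2 -27.  219.1] slide [ 0.1304 -0.005   0.1565] rot [0.0003 0.0004 0.    ] | mm 40.7 deg 0.1
```

Request:
{"api": "servo_tool", "payload": {"slide": [[0.065,-0.002,0.078],[0.1304,-0.002,0.1565],[0.1304,-0.002,0.1565],[0.1304,-0.002,0.1565]], "rot": [[0,0,0],[0,0,0],[0,0,0],[0,0,0]], "claw": [0,0,0,0]}}

```text
time: 9.4
tool_pos: [638.1, -26.4, 219.9]
tcp_rot: [3.141, 0.7, -3.109]
contact_force: [0.0, 0.2, -1.2]
grip_width: 12.1
```

```bash
python3 m3.py down; python3 tgt.py " -1,-71,14" " -0.5,-71,5"
python3 - <<'E'
import cv2,numpy as np
a=cv2.imread('pics/down_scene.png')[150:250,300:400];b=cv2.imread('pics/down_side.png')[140:240,300:400]
cv2.imwrite('pics/down.png',np.hstack([cv2.resize(x,(400,400),interpolation=3) for x in(a,b)]))
E
```

```text
t 9.4 q [-0.27  0.2   1.9   0.49  0.42 -2.26] F [ 0.04  0.19 -1.15] w 12.060330521489577
expect hanger [650.04 -25.98 230.75] 1.8518159718744105
scene hanger [648.91 -27.31] 232.2 -0.9759578331958338 392 0.9724400797650059 rail [649.07  45.89   0.03   1.8 ] 1.8638717921316108 945 0.8741857460132119 
   hanger in rail frame [ -2.54 -73.16  30.37]
side hanger [644.68 -31.33] 233.1 25.520862152332576 169 1.7509668820740334 rail [647.12  45.93   0.03   2.01] 1.8674452677362878 108 0.8764893313412201 
   hanger in rail frame [ -4.96 -77.14  31.11]
local now [ -1.0416 -71.4183  31.0101] 1.8596937500011732 F [ 0.7204 -0.0754 -2.6066] w 12.392499968373462 q [-0.2689  0.1948  1.8956  0.4918  0.4175 -2.2593]
t 9.5 tcp [638.2989 -26.3609 220.2162] -> [638.2 -25.9 203.1] slide [0.0555 0.0022 0.0651] rot [0.0002 0.0009 0.0003] | mm 17.1 deg 0.2
t 9.5 tcp [638.2989 -26.3609 220.2162] -> [638.7 -25.9 194.1] slide [0.0826 0.0021 0.1011] rot [0.0002 0.0009 0.0003] | mm 26.1 deg 0.2
```

View pics/down.png

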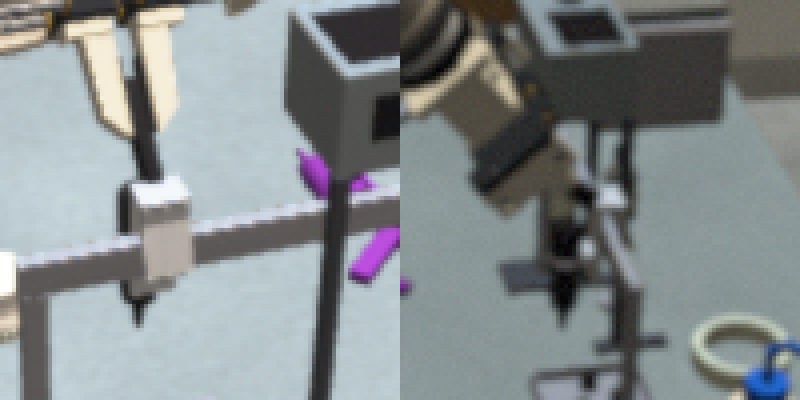

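The hook straddles the rail: short leg on the far side at left crop (165,250), long leg on the near side. Lowering further.

Request:
{"api": "servo_tool", "payload": {"slide": [[0.0555,0.001,0.065],[0.0555,0.001,0.065],[0.0826,0.001,0.1],[0.0826,0.001,0.1]], "rot": [[0,0,0],[0,0,0],[0,0,0],[0,0,0]], "claw": [0,0,0,0]}}

```text
time: 10.0
tool_pos: [638.2, -26.0, 193.5]
tcp_rot: [3.141, 0.7, -3.11]
contact_force: [0.7, -1.1, -1.0]
grip_width: 11.7
```

```bash
python3 m3.py down2|cut -c1-160; python3 tgt.py " -0.3,-71,1" " -0.3,-71,0"
```

```text
t 10.0 q [-0.27  0.23  1.93  0.58  0.35 -2.36] F [ 0.65 -1.12 -1.01] w 11.728617950057632
expect hanger [650.15 -25.62 204.34] 1.8638593792829556
scene hanger [650.34 -26.89] 206.9 -0.3691880998264743 412 1.2597375704536704 rail [648.91  46.3    0.03   1.64] 1.8539120060257044 944 0.9628823129831963 
   hanger in rail frame [ -0.94 -73.2    5.23]
side hanger [645.14 -30.4 ] 204.2 23.106141599432856 133 1.4821127289658556 rail [647.03  46.73   0.03   2.  ] 1.7492963275225155 192 0.6909432784124716 
   hanger in rail frame [ -4.25 -77.03   2.18]
local now [ -1.1078 -70.9996   4.3442] 1.8709537515152261 F [ 0.838  -0.1021 -2.2752] w 12.08817200910576 q [-0.2681  0.2319  1.9338  0.5842  0.354  -2.3586]
t 10.1 tcp [638.152 -25.923 193.494] -> [638.9 -25.9 190.1] slide [ 0.0081 -0.0001  0.0154] rot [0.0004 0.0004 0.0002] | mm 3.5 deg 0.1
t 10.1 tcp [638.152 -25.923 193.494] -> [638.9 -25.9 189.1] slide [ 0.0113 -0.0001  0.0192] rot [0.0004 0.0004 0.0002] | mm 4.5 deg 0.1
```

Request:
{"api": "servo_tool", "payload": {"slide": [[0.0081,0,0.0154],[0.0113,0,0.0192],[0.0113,0,0.0192]], "rot": [[0,0,0],[0,0,0],[0,0,0]], "claw": [0,0,0]}}

```text
time: 10.48
tool_pos: [640.2, -26.3, 192.4]
tcp_rot: [-3.14, 0.706, -3.109]
contact_force: [-9.2, 1.1, 14.1]
grip_width: 11.9
```

```bash
python3 tgt.py " -0.3,-71,0.5" " -0.3,-20,0.5" " -0.3,30,0.5"
```

```text
local now [  0.6787 -71.4137   3.0615] 1.8373479605397711 F [-9.2113  1.0834 14.0706] w 11.866092620142098 q [-0.2676  0.2362  1.9364  0.6036  0.3425 -2.3784]
t 10.47 tcp [640.2176 -26.3391 192.4356] -> [638.9 -25.9 189.6] slide [0.0141 0.0024 0.0066] rot [-0.0001  0.0024  0.0004] | mm 3.2 deg 0.4
t 10.47 tcp [640.2176 -26.3391 192.4356] -> [637.3  25.1 189.6] slide [0.0138 0.2574 0.0065] rot [-0.0001  0.0024  0.0004] | mm 51.6 deg 0.4
t 10.47 tcp [640.2176 -26.3391 192.4356] -> [635.7  75.  189.6] slide [0.0135 0.5074 0.0064] rot [-0.0001  0.0024  0.0004] | mm 101.5 deg 0.4
```

Contact: the roof is seated at about 14 N. I'll back off 3 mm in z before sliding.

Request:
{"api": "servo_tool", "payload": {"slide": [[-0.0097,0,-0.0115],[-0.0097,0,-0.0115]], "rot": [[0,0,0],[0,0,0]], "claw": [0,0]}}

```text
time: 10.72
tool_pos: [639.1, -26.0, 192.4]
tcp_rot: [3.141, 0.701, -3.109]
contact_force: [-2.8, 0.3, 5.7]
grip_width: 11.6
```

```bash
python3 m3.py |cut -c1-160; python3 tgt.py
```

```text
t 10.725 q [-0.27  0.23  1.93  0.59  0.35 -2.36] F [-2.76  0.33  5.66] w 11.63037435044878
expect hanger [650.98 -25.59 203.26] 1.865962966868075
scene hanger [651.66 -26.79] 206.4 0.6990053907454657 416 1.1220229256064158 rail [648.93  45.61   0.03   1.5 ] 1.850126084171123 952 0.8651712489921475 
   hanger in rail frame [  0.39 -72.45   4.92]
side hanger [646.93 -28.14] 207.1 11.345125795296356 140 1.3233682946143068 rail [647.22  44.4    0.03   2.34] 1.8377880712717947 189 0.8159040049846311 
   hanger in rail frame [ -2.62 -72.5    4.77]
local now [ -0.1465 -71.096    3.2383] 1.8571413745384215 F [-4.2805  1.1779  5.3521] w 11.892903881568461 q [-0.2675  0.2351  1.9341  0.5902  0.3497 -2.3645]
```

```bash
cat > m4.py <<'E'
from fit import *
from m3 import expect
from tgt import X0,yr
def cyl(p):
    r=np.hypot(p[:,0]+34,p[:,1])-14; d=np.stack([r,np.abs(p[:,2]+45)-27],1)
    return np.linalg.norm(np.maximum(d,0),axis=1)+np.minimum(d.max(1),0)
def run(names=('scene','side'),held=True,o=None,yaw=yr,out=True,n0=1):
    if o is None: o,yaw=expect()
    CL=[];RT=[]
    for n in names:
        pts=[];
        for _ in range(n0):
            k=cam(n); q=cloud(k).reshape(-1,3); pts.append(q[k['depth'].ravel()>0])
        q=np.vstack(pts); l=loc(q,*o,yaw)
        r=q[(np.abs(q[:,0]-649)<30)&(np.abs(q[:,1]-43)<170)&(q[:,2]>160)&(q[:,2]<208)&(np.abs(l[:,1])>45)]
        y,_,_=fit(r,RAIL[:1],[648.9,45.4,.032,1.9],gate=10); RT.append(y)
        m=(np.abs(l[:,1])<22)&(l[:,2]>-70)&(l[:,2]<(12 if held else 55))&(l[:,0]>-70)&(l[:,0]<30)
        CL.append(q[m])
    # params per cam: camera shift = rail shift; common hanger pose in rail frame: lx,ly,lz,pitch,yawoff, roll
    def res(v,sel=None):
        out=[]
        for i,(p,y) in enumerate(zip(CL,RT)):
            yy=np.array([X0[0]-(0),y[1],0])
            L=loc(p,y[0],y[1]+0,200+y[3],y[2])
            # same along-rail zero for both cams
            h=(L-v[:3])@R.from_euler('yz',[v[3],v[4]]).as_matrix()
            d=np.minimum(sdf(h,HANG),np.where(h[:,2]>-72,cyl(h),99)); d=np.minimum(d,sdf(L,RAIL[:1]))
            out.append(d if sel is None else d[sel[i]])
        return out
    l0=R.from_euler('z',-yr).as_matrix()@(o-X0)
    v=np.r_[l0,0,0]; g=12
    for _ in range(4):
        sel=[np.abs(d)<g for d in res(v)]; g=max(4,g*.6)
        v=least_squares(lambda v:np.concatenate(res(v,sel)),v,loss='soft_l1',f_scale=1.5,x_scale=[1,1,1,.02,.02]).x
    e=np.concatenate(res(v,sel))
    print(names,'local',v[:3],'pitch,yaw deg',np.degrees(v[3:]),len(e),np.median(np.abs(e)),'rails',*RT)
    return v
if __name__=='__main__':
    for n in(('scene',),('side',),('scene','side')): run(n)
E
python3 m4.py
```

```text
('scene',) local [  0.4541 -72.1305   3.3995] pitch,yaw deg [-2.5472 -1.3243] 422 1.0773889603293152 rails [648.9494  45.6711   0.031    1.4625]
('side',) local [ -0.0048 -72.987   -0.2286] pitch,yaw deg [-1.5345 -3.7763] 258 1.1642154742077393 rails [647.0563  46.1332   0.0325   2.1135]
('scene', 'side') local [  0.304  -72.651    0.7154] pitch,yaw deg [-2.9052 -2.3249] 682 1.1358849663271284 rails [649.0522  45.7642   0.0318   1.4723] [646.7965  46.7299   0.0328   2.312 ]
```

The hanger sits about 2° nose-up in the grip, with light roof contact. I'll level it by turning 2° about its origin (lean 38°), then slide.

```bash
cat > t2.py <<'E'
import sys
from plan import *
from tgt import T,yr,X0
np.set_printoptions(precision=4,suppress=True)
G=(-46.9,0,33.65)
s=get_obs(); M=R.from_euler('xyz',s['tcp_rot']).as_matrix(); p=s['tool_pos']-56*M[:,2]
l=R.from_euler('z',-yr).as_matrix()@(p-X0)-G
print('origin local',l,'lean',np.degrees(np.arccos(-M[2,2])),'F',s['contact_force'],'M',s['moment'],'w',s['grip_width'],'q',s['joint_positions'])
for a in sys.argv[1:]: move(*pose_for_hanger(T(*map(float,a.split(','))),yr,lean=38,grip=G))
E
python3 t2.py " -0.2,-71,3.6"  " -0.2,-20,3.6"
```

```text
origin local [ -1.1863 -71.1462   1.5899] lean 40.15050500079595 F [-5.477   0.5033  5.5869] M [0.2282 0.1014 0.1072] w 11.59068475621495 q [-0.2675  0.2351  1.934   0.5903  0.3496 -2.3645]
t 11.03 tcp [639.2315 -26.0007 192.4361] -> [638.6 -25.9 193.1] slide [ 0.0003  0.0005 -0.0047] rot [0.0003 0.0119 0.0002] | mm 0.9 deg 2.2
t 11.03 tcp [639.2315 -26.0007 192.4361] -> [637.   25.1 193.1] slide [ 0.0001  0.2555 -0.0045] rot [0.0003 0.0119 0.0002] | mm 51.1 deg 2.2
```

Request:
{"api": "servo_tool", "payload": {"slide": [[0,0,-0.006],[0,0,-0.006],[0,0,-0.006]], "rot": [[0,0.0119,0],[0,0.0119,0],[0,0.0119,0]], "claw": [0,0,0]}}

```text
time: 11.4
tool_pos: [638.4, -26.1, 192.6]
tcp_rot: [3.141, 0.663, -3.11]
contact_force: [1.2, 0.2, 1.8]
grip_width: 12.0
```

```bash
python3 m4.py|cut -c1-140; python3 t2.py  " -0.2,-20,3.6" " -0.2,30,3.6"
```

```text
('scene',) local [  0.2116 -73.1133   0.9505] pitch,yaw deg [-1.6228 -2.9804] 418 1.0228983080519853 rails [649.0628  45.857    0.0324   1.4
('side',) local [ -0.1794 -72.8509  -0.1937] pitch,yaw deg [ 0.3929 -5.039 ] 262 1.0329148514239832 rails [646.7552  45.2935   0.0341   2.14
('scene', 'side') local [ -0.3616 -72.1413   0.8352] pitch,yaw deg [-1.4833 -0.7354] 671 1.0488131409635297 rails [649.0509  45.5904   0.031
origin local [ -0.5137 -71.19     3.1329] lean 37.96579429056363 F [ 2.1222 -1.0825  3.2955] M [ 0.0549 -0.3341 -0.0471] w 11.839784187124012 q [-0.2609  0.2389  1.8989  0.4722  0.4024 -2.2434]
t 11.6 tcp [638.2479 -26.0727 192.6337] -> [637.   25.1 193.1] slide [-0.0029  0.2557 -0.0007] rot [ 0.0003 -0.0002  0.0001] | mm 51.1 deg 0.1
t 11.6 tcp [638.2479 -26.0727 192.6337] -> [635.4  75.  193.1] slide [-0.003   0.5057 -0.0004] rot [ 0.0003 -0.0002  0.0001] | mm 101.1 deg 0.1
```

Request:
{"api": "servo_tool", "payload": {"slide": [[-0.001,0.05,-0.0005],[-0.001,0.1,-0.0005],[-0.001,0.15,-0.0005],[-0.001,0.2,-0.0005],[-0.001,0.25,-0.0005]], "rot": [[0,0,0],[0,0,0],[0,0,0],[0,0,0],[0,0,0]], "claw": [0,0,0,0,0]}}

```text
time: 12.22
tool_pos: [636.4, 23.9, 192.7]
tcp_rot: [3.141, 0.662, -3.11]
contact_force: [0.5, -2.4, 2.4]
grip_width: 12.1
```

```bash
python3 t2.py  " -0.4,30,3.4"
```

```text
origin local [ -0.7775 -21.1251   3.1826] lean 37.92979123921268 F [ 0.5258 -2.4333  2.3944] M [-0.2031 -0.0515 -0.3055] w 12.050159123493843 q [-0.143   0.234   1.9051  0.3067  0.3635 -1.997 ]
t 12.22 tcp [636.3842  23.9481 192.6618] -> [635.2  75.  192.9] slide [-0.0026  0.2554  0.0005] rot [ 0.0002 -0.0004  0.0001] | mm 51.1 deg 0.1
```

Request:
{"api": "servo_tool", "payload": {"slide": [[-0.0025,0.05,0],[-0.0025,0.1,0],[-0.0025,0.15,0],[-0.0025,0.2,0],[-0.0025,0.25,0]], "rot": [[0,0,0],[0,0,0],[0,0,0],[0,0,0],[0,0,0]], "claw": [0,0,0,0,0]}}

```text
time: 12.85
tool_pos: [634.9, 74.0, 192.7]
tcp_rot: [3.141, 0.661, -3.11]
contact_force: [0.1, -2.4, 2.9]
grip_width: 11.9
```

```bash
python3 t2.py  " -0.4,80,3.4"; python3 m4.py|cut -c1-140
```

```text
origin local [-0.6204 28.9658  3.2561] lean 37.88497871079296 F [ 0.1053 -2.3945  2.8656] M [-0.154  -0.0392 -0.3091] w 11.940608631706377 q [-0.0229  0.2402  1.8957  0.101   0.3468 -1.7091]
t 12.85 tcp [634.9329  74.0324 192.7084] -> [633.6 125.  192.9] slide [-0.002   0.2549  0.0004] rot [ 0.0003 -0.0006  0.0001] | mm 51.0 deg 0.1
('scene',) local [-0.0955 27.6605  0.5784] pitch,yaw deg [-2.6041 -2.1662] 296 0.8072028631669504 rails [648.9219  45.5601   0.0326   1.5465
('side',) local [ 0.0555 27.8681 -0.3449] pitch,yaw deg [ 1.9162 -2.9288] 222 1.1583787763169573 rails [647.2287  46.1932   0.029    1.8986]
('scene', 'side') local [-0.6355 29.1871  0.5344] pitch,yaw deg [-0.4805 -1.4546] 507 1.0639670210377292 rails [649.1192  45.2898   0.0312
```

Request:
{"api": "servo_tool", "payload": {"slide": [[-0.002,0.05,0],[-0.002,0.1,0],[-0.002,0.15,0],[-0.002,0.2,0],[-0.002,0.25,0]], "rot": [[0,0,0],[0,0,0],[0,0,0],[0,0,0],[0,0,0]], "claw": [0,0,0,0,0]}}

```text
time: 13.68
tool_pos: [633.6, 123.5, 192.7]
tcp_rot: [3.141, 0.66, -3.11]
contact_force: [0.1, -1.4, 1.3]
grip_width: 12.0
```

```bash
cat > pin.py <<'E'
from fit import *
from tgt import X0,yr
def pin(N=4):
    pts=[];px=[]
    for _ in range(N):
        k=cam('scene'); q=cloud(k).reshape(-1,3); pts.append(q[k['depth'].ravel()>0])
        for m in mark_of('mark','scene')[:1]: px.append(atz(k,m['xy'],2))
    q=np.vstack(pts); nr=q[(np.hypot(q[:,0]-707,q[:,1]-138)<12)&(q[:,2]>18)&(q[:,2]<145)]
    a=least_squares(lambda v:np.hypot(nr[:,0]-v[0],nr[:,1]-v[1])-4,[707,138],loss='soft_l1',f_scale=1.5).x
    c=k['P']; f=c[:2]-nr[:,:2].mean(0); f/=np.linalg.norm(f); b=nr[:,:2].mean(0)-f*3.1
    # bearing only: plane through the camera and the pin axis, met at 60 mm beyond the rail
    loc2=lambda p:R.from_euler('z',-yr).as_matrix()@(np.r_[p[:2],0]-np.r_[X0[:2],0])
    lc=loc2(c); out=[]
    for p in(a,b,np.mean(px,0) if px else b):
        l=loc2(p); t=(60-lc[0])/(l[0]-lc[0]); out.append((l[:2],(lc+(l-lc)*t)[1]))
    print('pin local: fit, centroid, network (xy ; y on x=60)',*out,len(nr),len(px)); return out
pin()
E
python3 pin.py; python3 t2.py; python3 m4.py|cut -c1-140
python3 - <<'E'
from h import *
k=cam('scene'); cv2.imwrite('pics/near.png',cv2.resize(k['frame'][150:290,340:460,::-1],(514,600),interpolation=3))
E
```

```text
pin local: fit, centroid, network (xy ; y on x=60) (array([59.8966, 91.4985]), np.float64(91.43523463141486)) (array([59.7148, 91.6706]), np.float64(91.49602238518935)) (array([  8.8887, -19.2349]), np.float64(-41.27878171409469)) 499 4
origin local [-0.3816 78.5591  3.3499] lean 37.84559343003106 F [ 0.2197  1.927  -0.0575] M [0.1552 0.2802 0.1617] w 11.986922359639552 q [ 0.095   0.2562  1.8723 -0.1095  0.3555 -1.4179]
('scene',) local [-0.171  77.4373  3.9194] pitch,yaw deg [-1.7608 -6.1789] 382 0.9877706682332614 rails [648.9679  45.2698   0.0337   1.61  
('side',) local [-1.6251 77.9207  0.8198] pitch,yaw deg [-1.5082 -2.2743] 211 1.045587051230731 rails [647.086   46.063    0.031    2.4376]
('scene', 'side') local [ 0.2459 75.6571  0.4556] pitch,yaw deg [-0.3474 -5.9781] 602 1.0834002588043457 rails [648.9057  46.0508   0.0338
```

View pics/near.png

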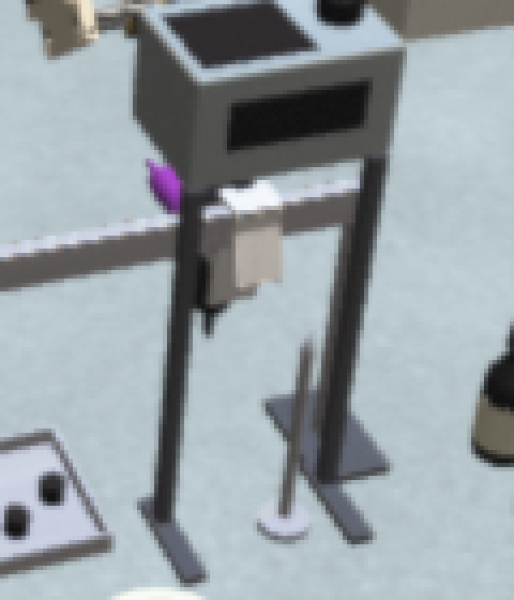

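The hook is under the unit: its short leg is at crop (258,245), the pin tip at (308,340). It still needs to move towards the pin. I'll measure the hook's edges against the pin in the same camera.

```bash
cat > edge.py <<'E'
from fit import *
from tgt import X0,yr
H=R.from_euler('z',yr).as_matrix()
def hooky(o_l,N=3):
    "along-rail centre of the short leg from its image edges, o_l = approx local origin"
    res=[]
    for _ in range(N):
        k=cam('scene'); g=cv2.cvtColor(k['frame'],cv2.COLOR_RGB2GRAY).astype(float); hsv=k['frame'].astype(float)
        for z in(-16,-20,-24,-28,-32,-36):
            xo=6.5+(-z-12)*np.tan(np.radians(20))+5.3
            ys=np.arange(-40,40.01,.5); W=X0+(H@(np.array([o_l[0]+xo,o_l[1],z+1.5])[:,None]+np.vstack([0*ys,ys,0*ys]))).T
            u,v=proj(k,W); pr=cv2.remap(g.astype(np.float32),u.astype(np.float32)[None],v.astype(np.float32)[None],cv2.INTER_LINEAR)[0]
            d=np.gradient(cv2.GaussianBlur(pr[None],(0,0),2)[0])
            L=(ys>-24)&(ys<-6); Rr=(ys>6)&(ys<24)
            a=ys[L][np.argmax(d[L])]; b=ys[Rr][np.argmin(d[Rr])]
            b2=ys[Rr][np.argmax(np.abs(d[Rr]))]; a2=ys[L][np.argmax(np.abs(d[L]))]
            res.append((z,a,b,a2,b2))
    r=np.array(res); print(r[:6]); print('median left,right,abs',np.median(r[:,1:],0),'centre',o_l[1]+np.median(r[:,1]+r[:,2])/2,o_l[1]+np.median(r[:,3]+r[:,4])/2)
import sys
hooky(np.array(list(map(float,sys.argv[1].split(',')))))
E
python3 edge.py " 0,78,0"
```

```text
[[-16.  -14.5  15.  -14.5  15. ]
 [-20.  -15.   18.  -15.   13. ]
 [-24.  -15.   23.5 -15.   14. ]
 [-28.  -15.5  23.5 -15.5  14. ]
 [-32.  -15.5  23.  -15.5  13.5]
 [-36.  -16.   21.5 -16.   13.5]]
median left,right,abs [-15.25  22.   -15.25  14.  ] centre 81.375 77.25
```

Hook centre is 77.3 by image edges (width 29 mm, as it should be) and the pin is at 91.5, both from the scene camera. Move +14.1 mm.

Request:
{"api": "servo_tool", "payload": {"slide": [[0,0.035,0],[0,0.0705,0],[0,0.0705,0],[0,0.0705,0]], "rot": [[0,0,0],[0,0,0],[0,0,0],[0,0,0]], "claw": [0,0,0,0]}}

```text
time: 14.98
tool_pos: [633.2, 138.0, 192.9]
tcp_rot: [3.141, 0.661, -3.109]
contact_force: [0.5, -0.4, -1.0]
grip_width: 11.9
```

```bash
python3 edge.py " 0,91.5,0"; python3 t2.py; python3 m4.py|cut -c1-140
```

```text
[[-16.  -15.   15.  -15.   15. ]
 [-20.  -15.   19.  -15.   13.5]
 [-24.  -15.    8.  -15.   14. ]
 [-28.  -14.    8.  -14.   14. ]
 [-32.  -13.5   8.  -13.5  14. ]
 [-36.  -13.5   7.5 -13.5  13.5]]
median left,right,abs [-14.75  15.   -14.75  14.  ] centre 91.5 91.5
origin local [-0.2389 92.7795  3.595 ] lean 37.879661343794346 F [ 0.3997 -0.1733 -1.433 ] M [ 0.0852  0.5458 -0.0176] w 11.744555428370747 q [ 0.1281  0.2622  1.8632 -0.1654  0.3618 -1.3398]
('scene',) local [ 0.1837 90.7871  4.0698] pitch,yaw deg [-3.5656 -5.1487] 390 1.1358207448007067 rails [648.945   45.2773   0.0332   1.5035
('side',) local [-0.4348 89.8328  2.217 ] pitch,yaw deg [ 0.5861 -5.2351] 197 1.344650241730875 rails [647.2059  46.0447   0.0318   1.9469]
('scene', 'side') local [ 0.1921 90.455   0.8171] pitch,yaw deg [-0.3804 -1.8091] 585 1.1141107154325702 rails [648.9444  45.5473   0.0322
```

Centred to within about 0.5 mm. Lower the last millimetre, then open a little.

Request:
{"api": "servo_tool", "payload": {"slide": [[0.0031,0,0.004],[0.0031,0,0.004],[0.0031,0,0.004]], "rot": [[0,0,0],[0,0,0],[0,0,0]], "claw": [0,0,0]}}

```text
time: 15.7
tool_pos: [633.8, 138.1, 192.7]
tcp_rot: [3.141, 0.663, -3.11]
contact_force: [-0.2, -1.3, 0.5]
grip_width: 12.0
```

Request:
{"api": "servo_tool", "payload": {"slide": [[0,0,0],[0,0,0],[0,0,0],[0,0,0]], "rot": [[0,0,0],[0,0,0],[0,0,0],[0,0,0]], "claw": [16,20,26,32]}}

```text
time: 16.2
tool_pos: [633.4, 138.1, 192.1]
tcp_rot: [3.141, 0.661, -3.11]
contact_force: [-0.1, -0.3, -0.4]
grip_width: 30.1
```

```bash
python3 edge.py " 0,91.5,0"|tail -1; python3 t2.py; python3 m4.py|cut -c1-140
```

```text
median left,right,abs [-12.75  16.5  -12.75  16.5 ] centre 93.25 93.25
origin local [-0.164 93.055  2.726] lean 37.900125886456806 F [-0.2278  0.0876 -0.38  ] M [0.1209 0.3473 0.046 ] w 31.491429634094022 q [ 0.1286  0.2635  1.8644 -0.1669  0.3589 -1.3381]
('scene',) local [-1.154  91.6955  0.6483] pitch,yaw deg [-10.3829  -1.7906] 408 1.0475593607681133 rails [649.0037  45.6429   0.0322   1.55
('side',) local [-2.5763 89.0847  1.3562] pitch,yaw deg [-9.2607 -5.1126] 199 1.3466715972087435 rails [646.9162  47.02     0.0317   2.258 ]
('scene', 'side') local [-1.1585 91.9359  0.9064] pitch,yaw deg [-9.0969 -2.5814] 605 1.078561941354168 rails [648.8137  45.4635   0.0349
```

Released. The hanger has tipped within its slot play, heavy side down. Retreat straight back along the tool axis.

Request:
{"api": "servo_tool", "payload": {"slide": [[0,0,0],[0,0,-0.15],[0,0,-0.35],[0,0,-0.6],[0,0,-0.6]], "rot": [[0,0,0],[0,0,0],[0,0,0],[0,0,0],[0,0,0]], "claw": [50,50,50,50,50]}}

```text
time: 17.18
tool_pos: [559.9, 136.1, 291.2]
tcp_rot: [3.14, 0.669, -3.11]
contact_force: [-0.3, -0.2, -0.3]
grip_width: 50.3
```

```bash
python3 - <<'E'
import sys; sys.argv=['x']
from m4 import *
from tgt import T
print(get_obs()['time'],get_obs()['tool_pos'])
for n in(('scene',),('side',),('scene','side')): run(n,held=False,o=T(-1,91.5,1),yaw=yr,n0=3)
a=cam('scene')['frame'][150:270,350:450,::-1];b=cam('side')['frame'][130:250,290:390,::-1];np.save('s.npy',a)
cv2.imwrite('pics/rel.png',np.hstack([cv2.resize(x,(400,480),interpolation=3) for x in(a,b)]))
E
python3 pin.py|cut -c1-150
```

```text
17.175 [559.8959 136.0716 291.1691]
('scene',) local [-1.0511 91.7446  0.4319] pitch,yaw deg [-10.1578  -3.0156] 1293 1.091388686458929 rails [648.9927  45.5949   0.0319   1.7233]
('side',) local [-1.325  92.3497 -0.1545] pitch,yaw deg [-7.1801 -1.4731] 783 1.220208430266572 rails [646.9474  46.0396   0.0323   2.2138]
('scene', 'side') local [-1.0756 91.2735  0.6585] pitch,yaw deg [-8.1816 -2.6422] 2062 1.1182197784544265 rails [648.9684  45.7555   0.0322   1.6956] [647.0005  46.0512   0.0318   2.4038]
pin local: fit, centroid, network (xy ; y on x=60) (array([60.3217, 91.6229]), np.float64(91.81997187395467)) (array([59.8209, 91.6131]), np.float64(9
```

View pics/rel.png

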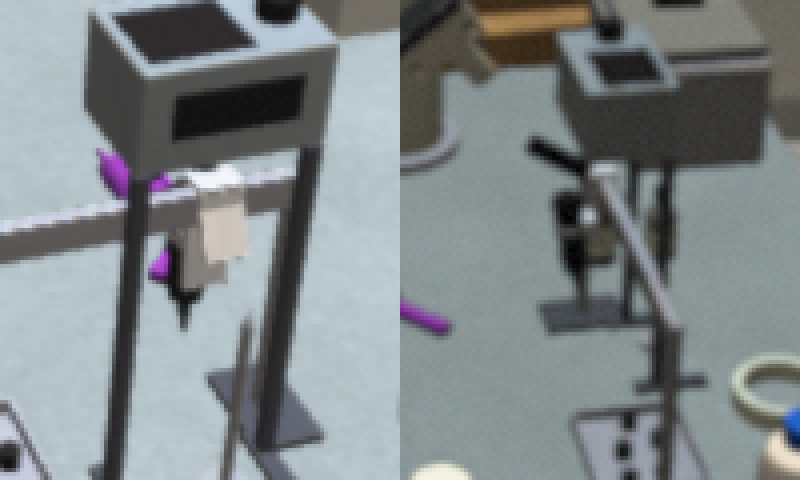

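It hangs on the rail under the unit with the handle towards the robot and the fingers clear. One stillness check, then hand in.

Request:
{"api": "servo_tool", "payload": {"slide": [[0,0,0],[0,0,-0.1],[0,0,-0.1],[0,0,-0.1],[0,0,-0.1]], "rot": [[0,0,0],[0,0,0],[0,0,0],[0,0,0],[0,0,0]], "claw": [50,50,50,50,50]}}

```text
time: 18.9
tool_pos: [547.5, 135.2, 302.0]
tcp_rot: [3.141, 0.661, -3.11]
contact_force: [0.2, 0.5, -0.4]
grip_width: 49.7
```

Run:
```python
from m4 import *
from tgt import T
a=cam('scene')['frame'][150:270,350:450,::-1].astype(float); d=np.abs(a-np.load('s.npy')).mean(2)[40:85,35:65]
print('mean abs change on the hanger',d.mean(),d.max())
run(('scene','side'),held=False,o=T(-1,91.5,1),yaw=yr,n0=3)
s=get_obs();print(s['time'],s['contact_force'])
print(close_job())
```

```text
mean abs change on the hanger 0.4972839506172839 3.0
('scene', 'side') local [-0.8528 91.7232  0.7151] pitch,yaw deg [-8.0909 -2.4577] 2062 1.1010230788135558 rails [648.9311  45.4623   0.0332   1.5799] [646.9969  45.4146   0.0324   2.1451]
19.25 [ 1.2504  0.6304 -0.47  ]
the job is handed in; nothing more can be done
None
```

I lifted the hanger off the stand and hooked it over the open half of the rail with its handle towards the robot. I then slid it under the power unit to the pin, let go, backed the gripper away and handed the job in at about 19 s.

**Final position:** the hook is at 91.7 mm along the rail and the pin at 91.6 to 91.8 mm, so it is centred within about 1 mm. Pictures about 1.5 s apart show no movement, and the gripper is clear.

**Contact:** the largest force I saw was about 17 N, when the hook first seated on the rail. I saw no sign of touching the table or the power unit. I did not separately check that the loose items had stayed put; the planned path kept clear of them.

**Checks that disagreed:**
- **Tool length:** the fingertips are really about 37 mm behind the reported TCP. I found this with the cameras before gripping and allowed for it.
- **Tilt:** once released, the hanger tipped about 7 to 8 degrees, handle side down, within the slot's play, so it does not hang level.
- **Edge measurement:** just after release this check read 93.3 mm, because it did not allow for the tilt. The fits that do allow for it gave 91.3 to 92.3 mm.
- **Pin network:** one network guess for the pin's place was plainly wrong, so I ignored it.

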